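# Reload the drilling jig and close its slotted strap

## Robot

A 6-joint arm with a two-finger parallel gripper is mounted at the origin on the work surface. World frame = base frame: x ahead of the robot, y to its left, z up, the work surface at z = 0. Lengths are in m, angles in rad, forces in N, time in s.
With the tool pointing down it reaches from about 0.35 to 0.875 m from the base axis. Payload 15.5 kg.
Tool frame: the origin (TCP) lies between the finger pads; the fingertips stand 14 mm ahead of it and the grasp point (between the pads) lies 5 mm behind it; z points along the fingers, y is the line along which they close (so a half turn about z gives the same grasp; the last joint's range is limited). The gripper opens to 85 mm and grips with 20 to 120 N. Pads are 22 mm wide; open, the fingers measure 114 mm over their backs; the gripper's body (76 mm by 85 mm) begins 54 mm behind the grasp point. The pads swing forward as they close: fully open they stand 13 mm farther back than shut.
Start: joints at [-1.302, 0.494, 1.345, -0, 1.302, -0.096], TCP at [0.223, -0.584, 0.208] pointing down, gripper open.
Joint ranges: [-2.91, 2.91], [-0.82, 2.16], [0.22, 2.67], [-1.22, 4.37], [0.12, 2.79], [-3.08, 3.08]. Speed limits (rad/s): [1.89, 1.89, 2.57, 3.01, 3.01, 3.01].

## Interface

Orientations are given as a unit quaternion [x, y, z, w].
In Python, from rig import arm, read_camera, camera_model gives the robot as it stands.
- The arm moves only by the tool arm_command, never from a script. Its argument "targets" is a list of rows, each a list of 3 entries, a list of its own where there are three numbers: the shift along the world's x, y, z as a fraction of full scale, then the turn, a rotation vector about the world's x, y, z as a fraction of full scale, then the opening, from 0 (shut) to 1 (fully open). A call has exactly 8 rows; each row is the pose to reach, as a shift and turn from the pose commanded when the call began; what a row does not reach only later rows make up. Full scale, the value 1, is 0.1 m for a shift and 1.5 rad for a turn. A row lasts 1/10 s, in which the tool goes at most 50 mm and 8.59 degrees, less where a joint would pass 70% of its speed; a pose out of reach is approached as far as the arm can. A call with a number of a shift or a turn outside -1 to 1 is refused whole. A call with a gripper value outside its range is refused whole. The fingers move at their own pace and stop on an object; "newtons" is the grip in N (left out, the last holds). Time passes only in rows, so rows that repeat a pose let the fingers close, or fill a call up. It gives the time, the measured TCP pose, the force, the opening and the grip force at its end, in the units of the state.
- arm.get_state(): the state, without advancing time (a new reading comes with each control period).
- read_camera(name): name is "side" or "top" or "wrist"; returns the picture (480x640x3 uint8, red, green, blue); there is no depth.
- camera_model(name): a dict with "fov_y" (degrees; the focal length in pixels is half the picture's height over the tangent of half this angle, whatever the lens; pixels are square), "cx", "cy" (the principal point, pixels), "k1" (the pictures are not rectified: a ray, as slopes to the right and down, at radius r is drawn at 1 + k1 r^2 times it, then the intrinsics apply), "eye" and "orientation" of the camera in the world. Camera axes: x right, y down, z forward; pixel columns grow to the right and rows downward; lengths in m; the calibration is good to about 2 mm. A picture is of the moment at which its call begins: read the wrist's pose just before it. camera_model takes no time and is no camera call; for the wrist camera it gives the pose at the moment of the call.
- arm.close_job(): hands the job in; it is judged then, once.
The state is a dict: "clock": time; "joint_pos": joint angles; "joint_vel": joint speeds; "joint_efforts": joint torques, N m; "tcp_pos": TCP position; "tcp_rot": TCP orientation; "contact_force": force on the tool from outside, world axes, zero at the start; "wrist_torque": the same for the moment, N m; "opening": opening from 0.0 (shut) to 1.0 (fully open); "finger_force": force on a finger pad.
Only numpy, scipy, OpenCV 4.12 (cv2) and the standard library are available. Lean on these libraries where they do the work, as an engineer would, in place of code of your own. Each camera call takes 0.05 s, during which the arm holds its last target. There are 200 camera calls.

## Task

Clear every finished dark walnut piece out of the drilling jig into the green bin, and load every pale maple blank from the blue tray into a nest of the jig, fully down. Then swing the steel strap about its loose bolt over the row until its slot drops over the red-headed bolt and it lies flat, and only then lock it by giving the red wing head a quarter turn clockwise, square across the strap. Leave the brass sleeves and everything else on the bench where they are.

Things in the scene. Friction and masses are not known exactly. Their poses are not given: they have to be found in the camera images.
- jig: Fixed drilling jig: olive base 80 x 250 mm, aluminium nest bar on it (top 20 mm above the bench). Origin under the row's middle, on the bench. Its y axis runs along the row from the pivot bolt (y -95 mm) past four square nests to the red-headed bolt (y +95 mm); x points to the wooden park block (50 x 110 mm, top at 34 mm, centre x 135, y -105 mm) on which the open strap rests.
- pivot (a point): Axis of the loose pivot bolt, at the top of its 24 mm wide boss (34 mm above the bench). Shank 8 mm; head 20 mm wide, 45 to 51 mm above the bench: the strap has 5 mm of play under it, so it swings freely and can tilt up to about 0.2 rad, but cannot come off.
- bolt (a point): Axis of the second bolt, 190 mm from the pivot, at the top of its 24 mm wide boss (34 mm above the bench).
- turn (a joint): Turn of the red wing head of the second bolt, rad: 0 = in line with the row (the strap's slot can pass over it), growing clockwise from above to 1.57 = square across (locked). Light friction, stays where it is left; starts between 0 and 0.12.
- turn_grip (a point): Middle of the red wing head, a bar 22 mm long (its own y axis, along the row at 0), 8 mm thick, 14 mm high, from 42 to 56 mm above the bench.
- strap_knob (a point): Middle of the strap's black round knob (20 mm diameter, 30 mm high), 100 mm from its pivot hole and 21 mm above its underside. Own axes of the strap: y from pivot to slot, z up; closed, y is the jig's y. At the start it lies on the park block, swung out 80 to 110 degrees clockwise seen from above. Fingers that close across the strap let the knob tilt between them.
- strap_slot (a point): Middle of the strap's slot (15 x 30 mm, long way along the strap), on the underside, 190 mm from the pivot hole (11 mm). Strap: loose steel bar 34 x 232 x 6 mm, about 0.15 kg. Tilted up about the pivot by raising the knob 16 mm, it passes over the wing head. Seated, this point lies at bolt, the strap flat, underside 34 mm above the bench.
- bin_in (a point): Centre of the inner floor (4 mm above the bench) of the loose green open bin for finished pieces, outside 90 x 90 x 45 mm, wall 4 mm.
- nest0 (a point): Where the centre of a piece seated in nest 0 of the jig lies (21 mm above the bench). Nest: square with the jig, 27 mm wide, floor 10 mm above the bench, 10 mm deep, 32 mm from the next; a seated piece stands 12 mm proud, 2 mm under the closed strap.
- nest1 (a point): Where the centre of a piece seated in nest 1 of the jig lies (21 mm above the bench). Nest: square with the jig, 27 mm wide, floor 10 mm above the bench, 10 mm deep, 32 mm from the next; a seated piece stands 12 mm proud, 2 mm under the closed strap.
- nest2 (a point): Where the centre of a piece seated in nest 2 of the jig lies (21 mm above the bench). Nest: square with the jig, 27 mm wide, floor 10 mm above the bench, 10 mm deep, 32 mm from the next; a seated piece stands 12 mm proud, 2 mm under the closed strap.
- nest3 (a point): Where the centre of a piece seated in nest 3 of the jig lies (21 mm above the bench). Nest: square with the jig, 27 mm wide, floor 10 mm above the bench, 10 mm deep, 32 mm from the next; a seated piece stands 12 mm proud, 2 mm under the closed strap.
- blank0_c (a point): Centre of a pale maple knob blank, a 22 mm cube of about 15 g, at the start in a pocket of the fixed blue tray (120 x 180 x 20 mm, six square pockets 27 mm wide, 10 mm deep, 60 mm apart), square with the tray, standing 12 mm proud. May be absent.
- blank1_c (a point): Centre of a pale maple knob blank, a 22 mm cube of about 15 g, at the start in a pocket of the fixed blue tray (120 x 180 x 20 mm, six square pockets 27 mm wide, 10 mm deep, 60 mm apart), square with the tray, standing 12 mm proud. May be absent.
- blank2_c (a point): Centre of a pale maple knob blank, a 22 mm cube of about 15 g, at the start in a pocket of the fixed blue tray (120 x 180 x 20 mm, six square pockets 27 mm wide, 10 mm deep, 60 mm apart), square with the tray, standing 12 mm proud. May be absent.
- blank3_c (a point): Centre of a pale maple knob blank, a 22 mm cube of about 15 g, at the start in a pocket of the fixed blue tray (120 x 180 x 20 mm, six square pockets 27 mm wide, 10 mm deep, 60 mm apart), square with the tray, standing 12 mm proud. May be absent.
- done0_c (a point): Centre of a finished dark walnut piece, a 22 mm cube of about 15 g with a drilled hole (seen as a black dot on top), at the start in a nest of the jig. May be absent.
- done1_c (a point): Centre of a finished dark walnut piece, a 22 mm cube of about 15 g with a drilled hole (seen as a black dot on top), at the start in a nest of the jig. May be absent.
- sleeve0_c (a point): Centre of a brass sleeve (20 mm diameter, 26 mm high) in a tray pocket; not part of this job.
- sleeve1_c (a point): Centre of a brass sleeve (20 mm diameter, 26 mm high) in a tray pocket; not part of this job.
- offcut_c (a point): Dark wood offcut 35 x 70 x 18 mm, a loose bystander; its middle.
- tape_c (a point): Yellow tape measure 64 mm wide, 32 mm high, a loose bystander; its middle.
- glue_c (a point): Yellow glue bottle 56 mm in diameter, 150 mm high, a loose bystander; its middle.
- driver_c (a point): Red-handled screwdriver lying on the bench, a loose bystander; its middle.
Things that resemble listed ones, but are neither listed nor needed, are in the scene too. Of the things like the part that bears strap_knob, leave any that is turquoise; of the rest the smaller one is meant.

How it is judged:
By the outcome, as a careful person would: the job done as asked, in the order asked, and still so for the second after the job is handed in, with the robot touching nothing.
Of blank0, blank1, blank2, blank3 only 3 to 4 are there at a start; the rules pass over those that are not, and their reading is None.
Of done0, done1 only 1 to 2 are there at a start; the rules pass over those that are not, and their reading is None.
At some moment in a run one of bin may be knocked a few centimetres aside while the robot is not near it.
Once in a run the grip may slacken for a moment while it holds something.
It also fails if it takes over 208 s, if anything falls off the work surface, if the arm or the gripper's body presses on something with over 40 N, if the wrist force passes 120 N, or if a joint passes its speed limit or range.

## Working session

There is one attempt and no reset: what is moved stays moved. The work goes in short steps, Python scripts to look and compute and a tool call to move; the robot and the scene stay as the last step left them, time stands still between calls to the robot, and variables do not carry over. Pictures are saved under pics/ and viewed, at most 14 in all, crops included, and the job is handed in when it is done.

Besides the shell and the picture viewer there is one more tool, called after "Emit:" as name([rows], argument=value, ...), one row to a line, values as JSON. arm_command: Moves the arm, as the interface text tells. Shift numbers are shares of 0.1 m and turn numbers shares of 1.5 rad, none past 1 either way. Its arguments: {"type":"object","properties":{"targets":{"type":"array"},"newtons":{"type":"number"}},"required":["targets"]}

```bash
ls; mkdir -p pics
python3 - <<'E'
from rig import arm, read_camera, camera_model
import cv2
for n in ("top","side"):
    im=read_camera(n); cv2.imwrite(f"pics/{n}0.png",im[:,:,::-1]); print(n,camera_model(n))
s=arm.get_state(); print(s["clock"],s["tcp_pos"],s["tcp_rot"],s["opening"],s["contact_force"])
E
```

```text
pics
top {'fov_y': 55.71633527319852, 'cx': 324.11119525976375, 'cy': 246.496697429786, 'k1': -0.06127316444435872, 'eye': array([ 0.30801084, -0.06713747,  1.1279735 ]), 'orientation': array([ 0.71351798, -0.69860262,  0.03854352, -0.03688996])}
side {'fov_y': 52.39653566180994, 'cx': 316.67040113365266, 'cy': 240.33351454901043, 'k1': 0.03149554280837261, 'eye': array([0.24642168, 0.76720626, 0.85510086]), 'orientation': array([-0.0918746 ,  0.91344499, -0.39477325,  0.03648815])}
0.1 [ 0.22289256 -0.58352203  0.2070579 ] [ 9.83410058e-01  1.81395556e-01 -4.67083790e-05 -5.54671403e-04] 1.0016661788032162 [-0.20687752 -0.7471469   0.1678249 ]
```

View pics/top0.png

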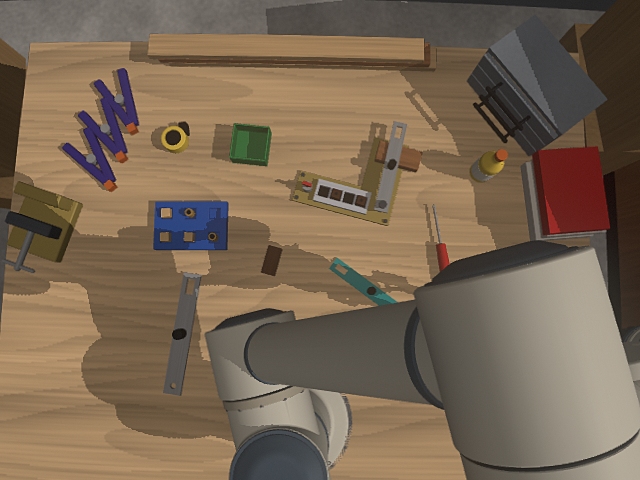

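View pics/side0.png

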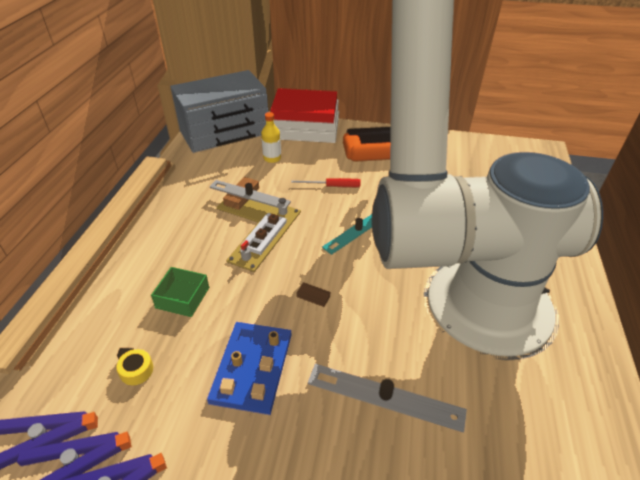

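```bash
cat > h.py <<'E'
import numpy as np, cv2
from scipy.spatial.transform import Rotation as R
from rig import arm, read_camera, camera_model
def K(m):
    f=240/np.tan(np.radians(m["fov_y"])/2)
    return np.array([[f,0,m["cx"]],[0,f,m["cy"]],[0,0,1]]), np.array([m["k1"],0,0,0,0.])
def ray(m,px):
    k,d=K(m); p=np.asarray(px,float).reshape(-1,1,2)
    n=cv2.undistortPoints(p,k,d,None,None,None).reshape(-1,2)
    for _ in range(20): # exact inversion
        q=(p.reshape(-1,2)-k[:2,2])/k[0,0]; n=q/(1+m["k1"]*(n**2).sum(1,keepdims=True))
    return R.from_quat(m["orientation"]).apply(np.c_[n,np.ones(len(n))])
def plane(m,px,z):
    v=ray(m,px); e=m["eye"]; return e+v*((z-e[2])/v[:,2:])
def proj(m,P):
    k,d=K(m); v=R.from_quat(m["orientation"]).inv().apply(np.atleast_2d(P)-m["eye"])
    n=v[:,:2]/v[:,2:]; n=n*(1+m["k1"]*(n**2).sum(1,keepdims=True)); return n*k[0,0]+k[:2,2]
def state():
    s=arm.get_state(); print("t",round(s["clock"],2),"tcp",np.round(s["tcp_pos"],4),"rv",np.round(R.from_quat(s["tcp_rot"]).as_rotvec(),3),"yaw_y",round(float(np.degrees(np.arctan2(*R.from_quat(s["tcp_rot"]).apply([0,1,0])[[1,0]]))),2),"op",round(s["opening"],3),"F",np.round(s["contact_force"],1),"ff",s["finger_force"]); return s
E
python3 - <<'E'
from h import *
m=camera_model("top"); im=cv2.imread("pics/top0.png")
print(np.round(plane(m,[(0,0),(639,0),(0,479),(307,185),(382,205),(398,125),(250,157),(163,205),(226,247)],0.02),3))
print("base px",proj(m,[0,0,0]))
a=cv2.resize(im[100:270,140:440],None,fx=2.66,fy=2.66,interpolation=cv2.INTER_CUBIC); cv2.imwrite("pics/c0.png",a); print(a.shape)
E
```

```text
[[ 1.092  0.84   0.02 ]
 [ 1.131 -0.926  0.02 ]
 [-0.161  0.711  0.02 ]
 [ 0.58  -0.023  0.02 ]
 [ 0.533 -0.21   0.02 ]
 [ 0.742 -0.25   0.02 ]
 [ 0.649  0.123  0.02 ]
 [ 0.522  0.336  0.02 ]
 [ 0.42   0.173  0.02 ]]
base px [[292.10794282 422.01220921]]
(452, 798, 3)
```

View pics/c0.png

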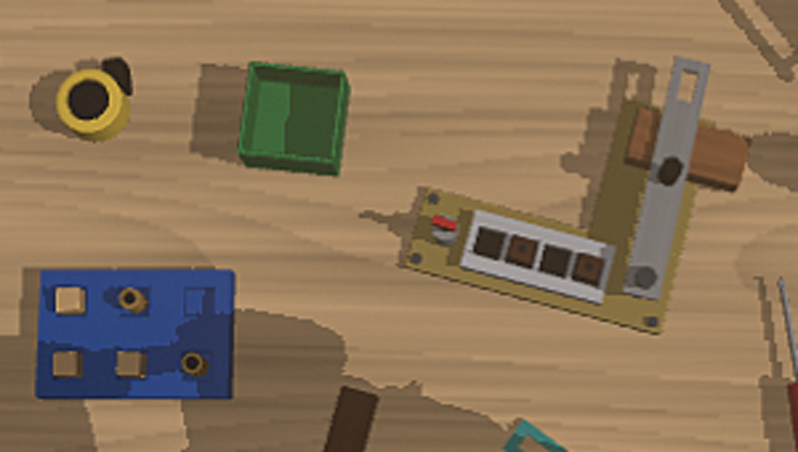

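Emit:
arm_command([
  [[0.08,0.12,0.01],[0,0,0.02],1],
  [[0.15,0.24,0.02],[0,0,0.03],1],
  [[0.22,0.36,0.03],[0,0,0.05],1],
  [[0.3,0.48,0.05],[0,0,0.06],1],
  [[0.38,0.6,0.06],[0,0,0.08],1],
  [[0.45,0.72,0.08],[0,0,0.1],1],
  [[0.52,0.84,0.09],[0,0,0.11],1],
  [[0.6,0.96,0.1],[0,0,0.13],1],
])

```text
clock: 0.9
tcp_pos: [0.2835, -0.4868, 0.2177]
tcp_rot: [0.961, 0.277, -0.0, 0.0]
contact_force: [-0.6, -0.2, -0.1]
opening: 0.998
finger_force: 0.0
```

Emit:
arm_command([
  [[0.08,0.12,0.01],[0,0,0.02],1],
  [[0.15,0.24,0.02],[0,0,0.03],1],
  [[0.22,0.36,0.03],[0,0,0.05],1],
  [[0.3,0.48,0.05],[0,0,0.06],1],
  [[0.38,0.6,0.06],[0,0,0.08],1],
  [[0.45,0.72,0.08],[0,0,0.1],1],
  [[0.52,0.84,0.09],[0,0,0.11],1],
  [[0.6,0.96,0.1],[0,0,0.13],1],
])

```text
clock: 1.7
tcp_pos: [0.3435, -0.3909, 0.2277]
tcp_rot: [0.929, 0.369, 0.0, 0.0]
contact_force: [0.4, -0.2, 0.3]
opening: 1.001
finger_force: 0.0
```

Emit:
arm_command([
  [[0.08,0.12,0.01],[0,0,0.02],1],
  [[0.15,0.24,0.02],[0,0,0.03],1],
  [[0.22,0.36,0.03],[0,0,0.05],1],
  [[0.3,0.48,0.05],[0,0,0.06],1],
  [[0.38,0.6,0.06],[0,0,0.08],1],
  [[0.45,0.72,0.08],[0,0,0.1],1],
  [[0.52,0.84,0.09],[0,0,0.11],1],
  [[0.6,0.96,0.1],[0,0,0.13],1],
])

```text
clock: 2.5
tcp_pos: [0.4035, -0.2949, 0.2377]
tcp_rot: [0.889, 0.458, -0.0, 0.0]
contact_force: [0.7, -0.4, -0.1]
opening: 0.999
finger_force: 0.0
```

Emit:
arm_command([
  [[0.08,0.12,0.01],[0,0,0.02],1],
  [[0.15,0.24,0.02],[0,0,0.03],1],
  [[0.22,0.36,0.03],[0,0,0.05],1],
  [[0.3,0.48,0.05],[0,0,0.06],1],
  [[0.38,0.6,0.06],[0,0,0.08],1],
  [[0.45,0.72,0.08],[0,0,0.1],1],
  [[0.52,0.84,0.09],[0,0,0.11],1],
  [[0.6,0.96,0.1],[0,0,0.13],1],
])

```text
clock: 3.3
tcp_pos: [0.4635, -0.1989, 0.2477]
tcp_rot: [0.84, 0.542, -0.0, 0.0]
contact_force: [0.3, -0.2, -1.3]
opening: 0.998
finger_force: 0.0
```

Emit:
arm_command([
  [[0.08,0.12,0.01],[0,0,0.02],1],
  [[0.15,0.24,0.02],[0,0,0.03],1],
  [[0.22,0.36,0.03],[0,0,0.05],1],
  [[0.3,0.48,0.05],[0,0,0.06],1],
  [[0.38,0.6,0.06],[0,0,0.08],1],
  [[0.45,0.72,0.08],[0,0,0.1],1],
  [[0.52,0.84,0.09],[0,0,0.11],1],
  [[0.6,0.96,0.1],[0,0,0.13],1],
])

```text
clock: 4.1
tcp_pos: [0.5235, -0.1028, 0.2577]
tcp_rot: [0.783, 0.622, 0.0, 0.0]
contact_force: [0.9, -0.4, 0.1]
opening: 0.996
finger_force: 0.0
```

Run:
```python
from h import *
s=state(); print(np.round(s["joint_pos"],3))
im=read_camera("wrist"); cv2.imwrite("pics/w1.png",im[:,:,::-1]); m=camera_model("wrist"); print(m)
import pickle; pickle.dump(m,open("w1.pkl","wb"))
```

```text
t 4.1 tcp [ 0.5235 -0.1028  0.2577] rv [2.461 1.953 0.   ] yaw_y -13.14 op 0.996 F [ 0.9 -0.4  0.1] ff 0.0
[-0.306  0.316  1.498  0.     1.327 -0.077]
{'fov_y': 66.17092790451316, 'cx': 319.28748429641894, 'cy': 244.69586635233205, 'k1': -0.046140149616244214, 'eye': array([ 0.54142449, -0.0283837 ,  0.42501891]), 'orientation': array([ 0.98284371, -0.1119248 , -0.01679698,  0.14563293])}
```

View pics/w1.png

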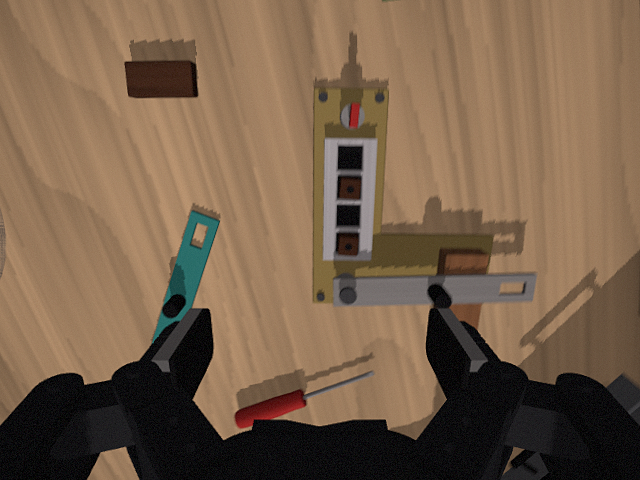

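```bash
cat > meas.py <<'E'
from h import *
def comp(mask,near,minA=20):
    n,l,st,c=cv2.connectedComponentsWithStats(mask.astype(np.uint8))
    ok=[i for i in range(1,n) if st[i,4]>=minA]
    i=min(ok,key=lambda i:np.hypot(*(c[i]-near))); 
    return (l==i), c[i], st[i]
def rect(m,mask,z):
    ct=max(cv2.findContours(mask.astype(np.uint8),0,cv2.CHAIN_APPROX_NONE)[0],key=cv2.contourArea).reshape(-1,2)
    P=plane(m,ct,z)[:,:2]; hull=(P*1e4).astype(np.float32)
    (c,sz,a)=cv2.minAreaRect(hull); return np.array(c)/1e4,np.array(sz)/1e4,a
E
python3 - <<'E'
from meas import *
import pickle
for n,f,bar,bn in (("wrist","w1",(350,200),(0,0)),("top","top0",(345,195),(250,145))):
    im=cv2.imread(f"pics/{f}.png"); m=pickle.load(open("w1.pkl","rb")) if n=="wrist" else camera_model("top")
    hsv=cv2.cvtColor(im,cv2.COLOR_BGR2HSV).astype(int); h,s,v=hsv[...,0],hsv[...,1],hsv[...,2]
    print(n,"bar px",im[bar[1]-4,bar[0]-20 if n=="wrist" else bar[0]], )
    wm=((s<40)&(v>150)); mk,c,st=comp(wm,bar,200); print(" bar",c,st,rect(m,mk,0.02))
    red=((h<8)|(h>172))&(s>150)&(v>110); mk,c,st=comp(red,(353,115) if n=="wrist" else (307,184),8); print(" wing",c,st,plane(m,[c],.056),rect(m,mk,.056))
    if n=="top":
        g=(h>50)&(h<80)&(s>100); mk,c,st=comp(g,(250,145),200); print(" bin",c,st,rect(m,mk,.045),rect(m,mk,.0))
        b=(h>105)&(h<125)&(s>120); mk,c,st=comp(b,(190,225),500); print(" tray",c,st,rect(m,mk,.02))
        bl=(h>8)&(h<25)&(s>50)&(s<160)&(v>125)
        for q in ((166,212),(165,237),(189,237)):
            w=np.zeros_like(bl); w[q[1]-9:q[1]+9,q[0]-9:q[0]+9]=1; mk,c,st=comp(bl&w,q,10); print(" blank",c,st,plane(m,[c],.032))
E
```

```text
wrist bar px [150 148 155]
 bar [367.95857498 193.33968517] [ 361  140   16  110 1207] (array([ 0.5787604 , -0.10598801]), array([0.12142921, 0.01321001]), 76.91680908203125)
 wing [354.34636872 114.54748603] [350 103  10  25 179] [[ 0.57768863 -0.01881108  0.056     ]] (array([ 0.57755352, -0.01903617]), array([0.02183607, 0.00713823]), 71.89017486572266)
top bar px [122 125 129]
 bar [339.92418773 187.36462094] [315 179  52  19 277] (array([ 0.56417051, -0.10648438]), array([0.12260015, 0.03832787]), 76.17350006103516)
 wing [306.26923077 183.03846154] [302 181   9   5  26] [[ 0.57593974 -0.02217093  0.056     ]] (array([ 0.57615059, -0.02240312]), array([0.01988486, 0.00700421]), 72.40357208251953)
 bin [244.86806597 143.89355322] [229 123  42  43 667] (array([0.67516016, 0.12017107]), array([0.09436476, 0.09818668]), 84.68523406982422) (array([0.69041611, 0.12795415]), array([0.0982858 , 0.10226661]), 84.68526458740234)
 tray [191.13630042 225.20584145] [ 154  202   74   48 2876] (array([0.47243696, 0.26420137]), array([0.11809235, 0.18208807]), 1.1896964311599731)
 blank [165.8        212.10526316] [161 208  11   9  95] [[0.5023436  0.32329674 0.032     ]]
 blank [161.86666667 238.13333333] [160 233   8   8  15] [[0.43757738 0.32916387 0.032     ]]
 blank [188.9 239.4] [185 237   7   4  10] [[0.4358424  0.26206484 0.032     ]]
```

Run:
```python
from meas import *
import pickle
im=cv2.imread("pics/w1.png"); m=pickle.load(open("w1.pkl","rb"))
T=arm.get_state(); print("tcp px",proj(m,T["tcp_pos"]),"tip",proj(m,T["tcp_pos"]-[0,0,.014]))
h,s,v=cv2.split(cv2.cvtColor(im,cv2.COLOR_BGR2HSV).astype(np.int16) if 0 else cv2.cvtColor(im,cv2.COLOR_BGR2HSV))
wm=(s<50)&(v>115); mk,c,st=comp(wm,(350,200),1000); r=rect(m,mk,.02); print("bar",c,st,r)
dk=(v<45)&(np.indices(v.shape)[0]<260)
for q in ((350,157),(348,215)):
    mk,c,st=comp(dk,q,60); print("nest hole",c,st,rect(m,mk,.02))
for q in ((349,188),(347,243)):
    w=np.zeros(v.shape,bool); w[q[1]-14:q[1]+14,q[0]-15:q[0]+15]=1
    mk,c,st=comp((s>90)&(v>35)&w,q,60); print("walnut",c,st,rect(m,mk,.032),); 
    mk,c,st=comp((v<40)&w,q,3); print("  dot",c,st,plane(m,[c],.032))
print("pivot head",plane(m,[(347,295)],.051),"knob",plane(m,[(439,292)],.055),"slot",plane(m,[(512,288)],.04))
a=cv2.resize(im[80:310,300:545],None,fx=2.6,fy=2.6,interpolation=cv2.INTER_CUBIC); cv2.imwrite("pics/c1.png",a)
```

```text
tcp px [[319.4511887  291.91053808]] tip [[319.451031  281.0224607]]
bar [348.24848851 192.58675937] [ 323  138   54  122 3308] (array([ 0.55666606, -0.10610375]), array([0.13599448, 0.05644808]), 76.6375961303711)
nest hole [349.47809524 157.47238095] [338 147  24  22 525] (array([ 0.56738857, -0.05991317]), array([0.02212767, 0.02515134]), 77.11690521240234)
nest hole [347.70264317 215.27973568] [337 205  23  21 454] (array([ 0.55282422, -0.12133901]), array([0.02290569, 0.02491557]), 77.03668212890625)
walnut [349.74712644 188.18678161] [339 178  22  21 348] (array([ 0.56044063, -0.09036485]), array([0.02078454, 0.02129225]), 72.26547241210938)
  dot [349.95  188.925] [347 186   7   7  40] [[ 0.56035495 -0.09115288  0.032     ]]
walnut [347.80201342 245.45637584] [338 237  20  18 298] (array([ 0.5450355 , -0.15248307]), array([0.01983909, 0.02130928]), 76.99948120117188)
  dot [347.97435897 246.35897436] [345 243   7   7  39] [[ 0.5452545  -0.15349293  0.032     ]]
pivot head [[ 0.53260175 -0.20244429  0.051     ]] knob [[ 0.63197772 -0.22007498  0.055     ]] slot [[ 0.71899947 -0.24242505  0.04      ]]
```

View pics/c1.png

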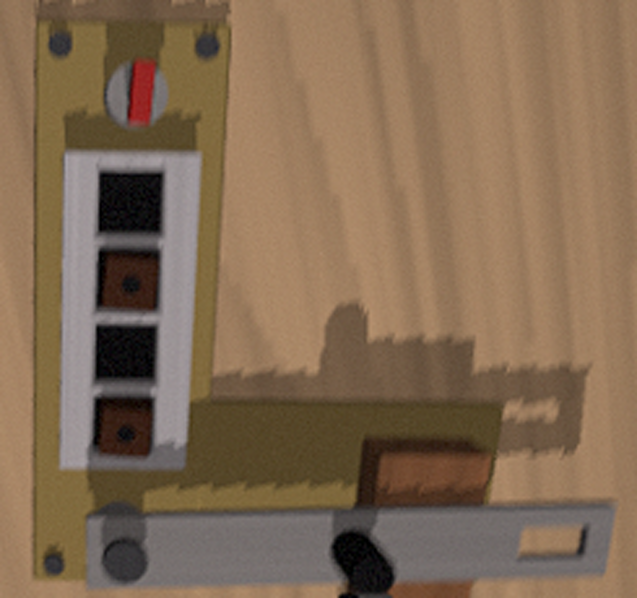

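Run:
```python
from h import *
import pickle
ey=np.array([.230,.973]); ex=np.array([.973,-.230]); o=np.array([.5567,-.1065])
def sh(m,d):
    for n,px,z in d:
        P=plane(m,[px],z)[0,:2]; print(n,np.round(P,4),"jig xy mm",np.round(np.array([(P-o)@ex,(P-o)@ey])*1e3,1))
m=camera_model("top"); q=lambda x,y:(140+x/2.66,100+y/2.66)
print("top"); sh(m,[("wing",q(443,223),.056),("pivot",q(645,277),.051),("dot2",q(522,250),.032),("dot0",q(588,267),.032),("hole3",q(489,243),.02),("hole1",q(556,262),.02),("knob",q(668,165),.07),("slot",q(687,86),.04),("baseTL",q(423,187),.008),("baseBL",q(400,265),.008),("baseBR",q(660,333),.008)])
m=pickle.load(open("w1.pkl","rb")); q=lambda x,y:(300+x/2.6,80+y/2.6)
print("wrist"); sh(m,[("boss",q(136,94),.034),("pivot",q(125,560),.051),("dot2",q(131,285),.032),("baseTL",q(37,20),.008),("baseTR",q(230,22),.008),("baseBL",q(34,578),.008),("knobtop",q(347,548),.07),("slot",q(552,541),.04)])
```

```text
top
wing [ 0.574  -0.0229] jig xy mm [-2.4 85.3]
pivot [ 0.5293 -0.2072] jig xy mm [  -3.5 -104.3]
dot2 [ 0.556  -0.0956] jig xy mm [-3.2 10.5]
dot0 [ 0.5413 -0.1568] jig xy mm [ -3.4 -52.5]
hole3 [ 0.5647 -0.0649] jig xy mm [-1.8 42.3]
hole1 [ 0.548  -0.1279] jig xy mm [ -3.6 -22.8]
knob [ 0.6287 -0.225 ] jig xy mm [ 97.3 -98.7]
slot [ 0.7146 -0.2472] jig xy mm [ 186.  -100.6]
baseTL [ 0.6205 -0.001 ] jig xy mm [ 37.8 117.4]
baseBL [0.5445 0.0186] jig xy mm [-40.6 119. ]
baseBR [ 0.4849 -0.2272] jig xy mm [ -42.1 -134. ]
wrist
boss [ 0.5775 -0.0193] jig xy mm [ 0.2 89.6]
pivot [ 0.5337 -0.2032] jig xy mm [ -0.2 -99.4]
dot2 [ 0.5607 -0.092 ] jig xy mm [ 0.5 15. ]
baseTL [0.5466 0.0185] jig xy mm [-38.6 119.3]
baseTR [6.23e-01 3.00e-04] jig xy mm [ 39.9 119.2]
baseBL [ 0.4885 -0.2227] jig xy mm [ -39.7 -128.7]
knobtop [ 0.6228 -0.2096] jig xy mm [ 88.  -85.1]
slot [ 0.7193 -0.2426] jig xy mm [189.6 -95. ]
```

Emit:
arm_command([
  [[0.05,0.02,-0.12],[0,0,0],0.6],
  [[0.1,0.04,-0.25],[0,0,0],0.6],
  [[0.15,0.05,-0.37],[0,0,0],0.6],
  [[0.2,0.06,-0.5],[0,0,0],0.6],
  [[0.25,0.08,-0.62],[0,0,0],0.6],
  [[0.3,0.1,-0.75],[0,0,0],0.6],
  [[0.37,0.12,-0.87],[0,0,0],0.6],
  [[0.37,0.12,-1],[0,0,0],0.6],
])

```text
clock: 4.95
tcp_pos: [0.5611, -0.0917, 0.1566]
tcp_rot: [0.784, 0.621, 0.0, 0.0]
contact_force: [0.0, -0.8, -0.5]
opening: 0.602
finger_force: 0.0
```

Emit:
arm_command([
  [[0,0,-0.12],[0,0,0],0.6],
  [[0,0,-0.25],[0,0,0],0.6],
  [[0,0,-0.37],[0,0,0],0.6],
  [[0,0,-0.5],[0,0,0],0.6],
  [[0,0,-0.62],[0,0,0],0.6],
  [[0,0,-0.75],[0,0,0],0.6],
  [[0,0,-0.87],[0,0,0],0.6],
  [[0,0,-0.95],[0,0,0],0.6],
])

```text
clock: 5.75
tcp_pos: [0.5597, -0.0918, 0.0613]
tcp_rot: [0.784, 0.621, -0.0, -0.0]
contact_force: [0.2, -0.6, 0.4]
opening: 0.598
finger_force: 0.0
```

Run:
```python
from h import *
import pickle
s=state(); im=read_camera("wrist"); m=camera_model("wrist"); pickle.dump(m,open("w2.pkl","wb")); cv2.imwrite("pics/w2.png",im[:,:,::-1])
print(proj(m,s["tcp_pos"]),proj(m,s["tcp_pos"]-[0,0,.014]))
```

```text
t 5.75 tcp [ 0.5597 -0.0918  0.0613] rv [-2.462e+00 -1.950e+00  1.000e-03] yaw_y -13.24 op 0.598 F [ 0.2 -0.6  0.4] ff 0.0
[[320.44835394 292.57984088]] [[320.44859058 281.58861782]]
```

View pics/w2.png

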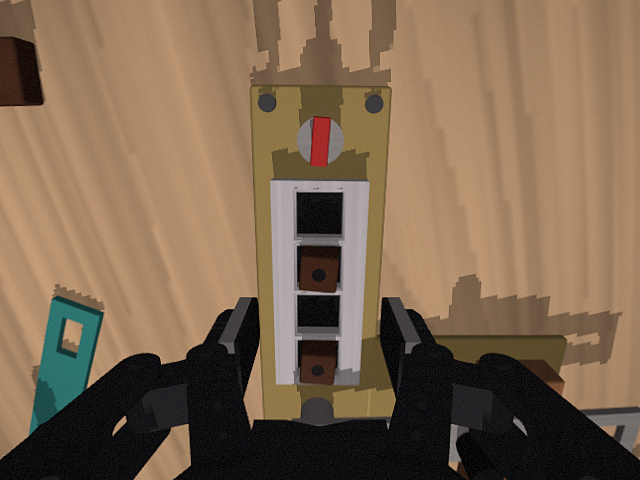

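Run:
```python
from meas import *
import pickle
ey=np.array([.230,.973]); ex=np.array([.973,-.230])
m=pickle.load(open("w2.pkl","rb")); im=cv2.imread("pics/w2.png")
h,s,v=cv2.split(cv2.cvtColor(im,cv2.COLOR_BGR2HSV))
wm=((s<50)&(v>115)).astype(np.uint8)
# row profile at x=320 and column profile at y=214
print("col320 v",[(r,int(v[r,311])) for r in range(176,250,2)]); print("row214 v",[(c,int(v[214,c])) for c in range(264,376,2)])
T=np.array([.5597,-.0918])
for n,px,z in [("hole3",(320,214.5),.02),("dot2",(319,274.5),.032),("dot0",(318,370),.032),("wing",(320,141),.056),("boss",(320,141),.034),("hole1rimtop",(319,293),.02)]:
    P=plane(m,[px],z)[0,:2]; print(n,np.round(P,4),np.round([(P-T)@ex*1e3,(P-T)@ey*1e3],1))
```

```text
col320 v [(176, 102), (178, 87), (180, 101), (182, 175), (184, 173), (186, 173), (188, 173), (190, 176), (192, 82), (194, 28), (196, 27), (198, 15), (200, 22), (202, 23), (204, 16), (206, 10), (208, 15), (210, 16), (212, 10), (214, 13), (216, 22), (218, 15), (220, 3), (222, 10), (224, 16), (226, 19), (228, 7), (230, 10), (232, 7), (234, 85), (236, 81), (238, 114), (240, 112), (242, 115), (244, 103), (246, 26), (248, 26)]
row214 v [(264, 147), (266, 145), (268, 143), (270, 146), (272, 172), (274, 168), (276, 172), (278, 182), (280, 179), (282, 174), (284, 175), (286, 176), (288, 174), (290, 172), (292, 174), (294, 137), (296, 104), (298, 16), (300, 19), (302, 26), (304, 23), (306, 14), (308, 12), (310, 21), (312, 17), (314, 12), (316, 12), (318, 17), (320, 10), (322, 16), (324, 19), (326, 18), (328, 18), (330, 17), (332, 24), (334, 19), (336, 1), (338, 21), (340, 19), (342, 88), (344, 147), (346, 172), (348, 174), (350, 169), (352, 165), (354, 166), (356, 170), (358, 177), (360, 179), (362, 174), (364, 172), (366, 175), (368, 144), (370, 146), (372, 144), (374, 147)]
hole3 [ 0.5663 -0.0624] [-0.3 30.2]
dot2 [ 0.5584 -0.0936] [-0.8 -2.1]
dot0 [ 0.5431 -0.1556] [ -1.4 -65.9]
wing [ 0.5759 -0.0219] [-0.3 71.8]
boss [ 0.5758 -0.0223] [-0.3 71.3]
hole1rimtop [ 0.5545 -0.1101] [ -0.9 -19. ]
```

Emit:
arm_command([
  [[-0.02,-0.04,0],[0,0,0],0.6],
  [[-0.02,-0.04,-0.06],[0,0,0],0.6],
  [[-0.02,-0.04,-0.12],[0,0,0],0.6],
  [[-0.02,-0.04,-0.18],[0,0,0],0.6],
  [[-0.02,-0.04,-0.24],[0,0,0],0.6],
  [[-0.02,-0.04,-0.24],[0,0,0],0.6],
  [[-0.02,-0.04,-0.24],[0,0,0],0.2],
  [[-0.02,-0.04,-0.24],[0,0,0],0.1],
], newtons=40)

```text
clock: 6.6
tcp_pos: [0.5581, -0.0959, 0.0387]
tcp_rot: [0.784, 0.621, 0.0, 0.0]
contact_force: [0.2, 0.5, -0.9]
opening: 0.268
finger_force: 0.0
```

Emit:
arm_command([
  [[0,0,0],[0,0,0],0.1],
  [[0,0,0],[0,0,0],0.1],
  [[0,0,0],[0,0,0],0.1],
  [[0,0,0],[0,0,0],0.1],
  [[0,0,0],[0,0,0],0.1],
  [[0,0,0],[0,0,0],0.1],
  [[0,0,0],[0,0,0],0.1],
  [[0,0,0],[0,0,0],0.1],
])

```text
clock: 7.4
tcp_pos: [0.558, -0.0959, 0.0386]
tcp_rot: [0.784, 0.621, -0.0, -0.0]
contact_force: [-0.4, 0.3, 0.2]
opening: 0.105
finger_force: 0.0
```

Run:
```python
from h import *
import pickle
s=state(); im=read_camera("wrist"); m=camera_model("wrist"); pickle.dump(m,open("w3.pkl","wb")); cv2.imwrite("pics/w3.png",im[:,:,::-1])
cv2.imwrite("pics/c3.png",cv2.resize(im[120:420,180:460,::-1],None,fx=2,fy=2))
```

```text
t 7.4 tcp [ 0.558  -0.0959  0.0386] rv [-2.463 -1.951  0.   ] yaw_y -13.23 op 0.105 F [-0.4  0.3  0.2] ff 0.0
```

View pics/c3.png

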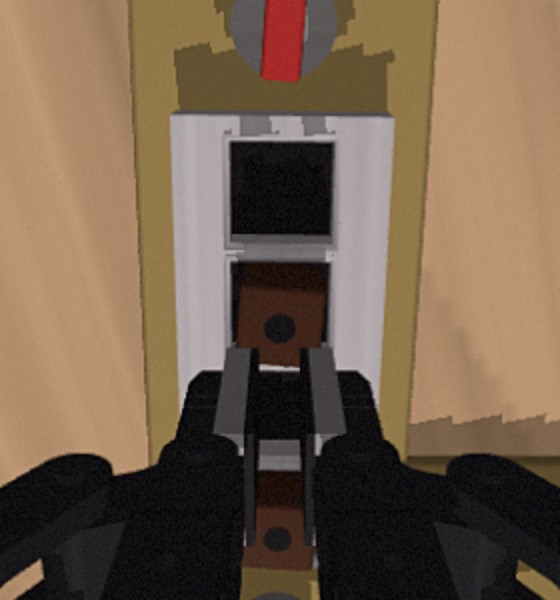

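Run:
```python
from h import *
s=state(); im=read_camera("side"); m=camera_model("side"); t=s["tcp_pos"]
p=proj(m,[t,t-[0,0,.014],[.558,-.0935,.032],[.5663,-.0624,.02]]); print(np.round(p,1))
c=p[0].astype(int); x0,y0=c[0]-65,c[1]-65
a=cv2.resize(im[y0:y0+110,x0:x0+130,::-1],None,fx=5,fy=5,interpolation=cv2.INTER_CUBIC); print(x0,y0, np.round((p-[x0,y0])*5)); cv2.imwrite("pics/s3.png",a)
```

```text
t 7.45 tcp [ 0.558  -0.0959  0.0386] rv [-2.463 -1.951  0.   ] yaw_y -13.23 op 0.1 F [0.5 0.1 0.1] ff 0.0
[[260.5 229. ]
 [260.9 233.1]
 [260.4 231.5]
 [254.  242.9]]
195 163 [[327. 330.]
 [329. 350.]
 [327. 343.]
 [295. 400.]]
```

View pics/s3.png

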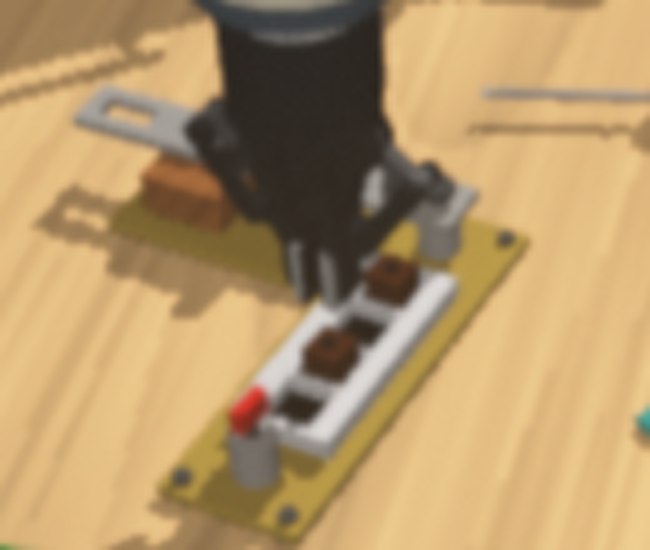

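Run:
```python
from h import *
import pickle
m=pickle.load(open("w3.pkl","rb")); n=camera_model("side"); t=arm.get_state()["tcp_pos"]
ey=np.array([.230,.973,0]); ex=np.array([.973,-.230,0])
for a,b in (((339,294),(255,223)),((296.5,294),(261.4,224))):
    u=ray(m,[a])[0];w=ray(n,[b])[0];u/=np.linalg.norm(u);w/=np.linalg.norm(w)
    A=np.c_[u,-w]; k=np.linalg.lstsq(A,n["eye"]-m["eye"],rcond=None)[0]
    p,q=m["eye"]+k[0]*u,n["eye"]+k[1]*w; c=(p+q)/2; print(np.round(c,4),"gap",np.round(np.linalg.norm(p-q),4),"rel tcp jig",np.round([(c-t)@ex,(c-t)@ey,(c-t)[2]],4))
# ey plane intersection
u=ray(m,[(318,294)])[0]; k=((t-m["eye"])@ey+.011)/(u@ey); print("z if +y edge 11mm:",(m["eye"]+k*u)[2]); 
R0=R.from_quat(arm.get_state()["tcp_rot"]); print("cam rel tcp (tool)",R0.inv().apply(m["eye"]-t))
```

```text
[ 0.5681 -0.0883  0.0629] gap 0.0006 rel tcp jig [0.0081 0.0097 0.0243]
[ 0.5507 -0.0832  0.0665] gap 0.002 rel tcp jig [-0.0101  0.0107  0.0279]
z if +y edge 11mm: 0.0651413252704629
cam rel tcp (tool) [ 7.51612070e-02  1.18577924e-04 -1.67137083e-01]
```

Emit:
arm_command([
  [[0,0.02,0],[0,0,0],0.6],
  [[0,0.02,0],[0,0,0],0.6],
  [[0,0.02,0],[0,0,0],0.6],
  [[0,0.02,0],[0,0,0],0.6],
  [[0,0.02,-0.02],[0,0,0],0.6],
  [[0,0.02,-0.04],[0,0,0],0.6],
  [[0,0.02,-0.05],[0,0,0],0.6],
  [[0,0.02,-0.05],[0,0,0],0.6],
])

```text
clock: 8.3
tcp_pos: [0.5578, -0.0938, 0.0333]
tcp_rot: [0.784, 0.621, -0.0, -0.0]
contact_force: [-0.4, -0.2, -0.0]
opening: 0.601
finger_force: 0.0
```

Emit:
arm_command([
  [[0,0,-0.02],[0,0,0],0.6],
  [[0,0,-0.04],[0,0,0],0.6],
  [[0,0,-0.06],[0,0,0],0.6],
  [[0,0,-0.06],[0,0,0],0.6],
  [[0,0,-0.06],[0,0,0],0.6],
  [[0,0,-0.06],[0,0,0],0.6],
  [[0,0,-0.06],[0,0,0],0.6],
  [[0,0,-0.06],[0,0,0],0.6],
])

```text
clock: 9.1
tcp_pos: [0.558, -0.0939, 0.0277]
tcp_rot: [0.784, 0.621, 0.0, 0.0]
contact_force: [-0.1, 0.1, -0.5]
opening: 0.6
finger_force: 0.0
```

Run:
```python
from h import *
import pickle
s=state(); im=read_camera("wrist"); m=camera_model("wrist"); pickle.dump(m,open("w4.pkl","wb")); cv2.imwrite("pics/w4.png",im[:,:,::-1])
im2=read_camera("side"); 
a=cv2.resize(im[120:420,180:460,::-1],None,fx=1.4,fy=1.4); b=cv2.resize(im2[170:270,210:303,::-1],None,fx=4.2,fy=4.2,interpolation=cv2.INTER_CUBIC)
cv2.imwrite("pics/c4.png",np.hstack([a,b])); print(a.shape,b.shape)
```

```text
t 9.1 tcp [ 0.558  -0.0939  0.0277] rv [2.463 1.951 0.   ] yaw_y -13.24 op 0.6 F [-0.1  0.1 -0.5] ff 0.0
(420, 392, 3) (420, 391, 3)
```

View pics/c4.png

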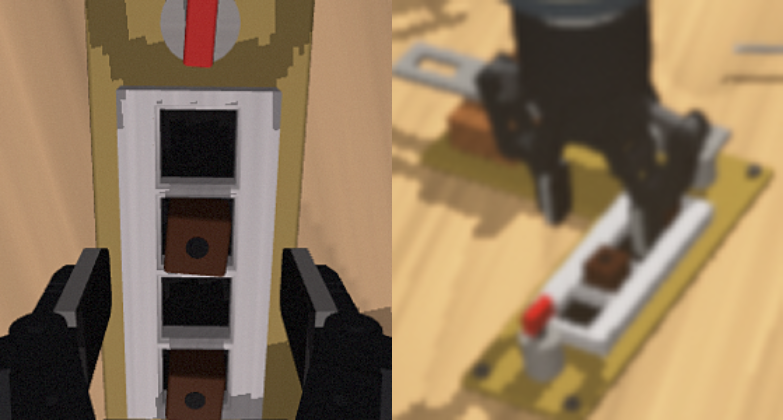

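Emit:
arm_command([
  [[0,0,-0.02],[0,0,0],0.6],
  [[0,0,-0.04],[0,0,0],0.6],
  [[0,0,-0.06],[0,0,0],0.6],
  [[0,0,-0.06],[0,0,0],0.6],
  [[0,0,-0.06],[0,0,0],0.6],
  [[0,0,-0.06],[0,0,0],0.6],
  [[0,0,-0.06],[0,0,0],0.6],
  [[0,0,-0.06],[0,0,0],0.6],
])

```text
clock: 10.0
tcp_pos: [0.558, -0.0939, 0.0216]
tcp_rot: [0.784, 0.621, 0.0, 0.0]
contact_force: [0.6, 0.1, 0.5]
opening: 0.601
finger_force: 0.0
```

Emit:
arm_command([
  [[0,0,-0.02],[0,0,0],0.6],
  [[0,0,-0.04],[0,0,0],0.6],
  [[0,0,-0.06],[0,0,0],0.6],
  [[0,0,-0.08],[0,0,0],0.6],
  [[0,0,-0.1],[0,0,0],0.6],
  [[0,0,-0.1],[0,0,0],0.6],
  [[0,0,-0.1],[0,0,0],0.6],
  [[0,0,-0.1],[0,0,0],0.6],
])

```text
clock: 10.8
tcp_pos: [0.558, -0.0939, 0.0116]
tcp_rot: [0.784, 0.621, 0.0, 0.0]
contact_force: [0.5, 0.2, -0.2]
opening: 0.604
finger_force: 0.0
```

Run:
```python
from h import *
import pickle
s=state(); im=read_camera("wrist"); m=camera_model("wrist"); pickle.dump(m,open("w5.pkl","wb")); cv2.imwrite("pics/w5.png",im[:,:,::-1])
im2=read_camera("side"); 
a=cv2.resize(im[120:420,180:460,::-1],None,fx=1.4,fy=1.4); b=cv2.resize(im2[170:270,210:303,::-1],None,fx=4.2,fy=4.2,interpolation=cv2.INTER_CUBIC)
cv2.imwrite("pics/c5.png",np.hstack([a,b]))
```

```text
t 10.8 tcp [ 0.558  -0.0939  0.0116] rv [2.463 1.951 0.   ] yaw_y -13.23 op 0.604 F [ 0.5  0.2 -0.2] ff 0.0
```

View pics/c5.png

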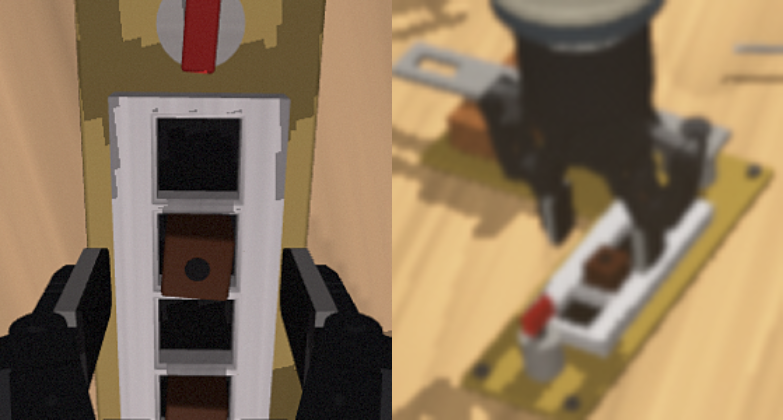

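Emit:
arm_command([
  [[0,0,-0.03],[0,0,0],0.6],
  [[0,0,-0.06],[0,0,0],0.6],
  [[0,0,-0.09],[0,0,0],0.6],
  [[0,0,-0.12],[0,0,0],0.6],
  [[0,0,-0.12],[0,0,0],0.6],
  [[0,0,-0.12],[0,0,0],0.1],
  [[0,0,-0.12],[0,0,0],0.1],
  [[0,0,-0.12],[0,0,0],0.1],
])

```text
clock: 11.7
tcp_pos: [0.5581, -0.0939, -0.0001]
tcp_rot: [0.784, 0.621, 0.0, 0.0]
contact_force: [-1.0, 0.3, 2.4]
opening: 0.245
finger_force: 39.4
```

Emit:
arm_command([
  [[0,0,0],[0,0,0],0.1],
  [[0,0,0],[0,0,0],0.1],
  [[0,0,0],[0,0,0],0.1],
  [[0,0,0],[0,0,0],0.1],
  [[0,0,0],[0,0,0],0.1],
  [[0,0,0],[0,0,0],0.1],
  [[0,0,0],[0,0,0],0.1],
  [[0,0,0],[0,0,0],0.1],
])

```text
clock: 12.5
tcp_pos: [0.5581, -0.0939, -0.0002]
tcp_rot: [0.784, 0.621, 0.0, 0.0]
contact_force: [-1.0, 0.9, 6.2]
opening: 0.242
finger_force: 39.7
```

Emit:
arm_command([
  [[0,0,0.05],[0,0,0],0.1],
  [[0,0,0.12],[0,0,0],0.1],
  [[0,0,0.2],[0,0,0],0.1],
  [[0,0,0.3],[0,0,0],0.1],
  [[0,0,0.4],[0,0,0],0.1],
  [[0,0,0.5],[0,0,0],0.1],
  [[0,0,0.6],[0,0,0],0.1],
  [[0,0,0.7],[0,0,0],0.1],
])

```text
clock: 13.3
tcp_pos: [0.558, -0.0939, 0.0706]
tcp_rot: [0.784, 0.621, 0.0, 0.0]
contact_force: [0.4, 0.4, -0.2]
opening: 0.248
finger_force: 25.7
```

Emit:
arm_command([
  [[0.04,0.07,0],[0,0,0],0.1],
  [[0.09,0.16,0],[0,0,0],0.1],
  [[0.15,0.25,0],[0,0,0],0.1],
  [[0.2,0.35,0],[0,0,0],0.1],
  [[0.25,0.45,0],[0,0,0],0.1],
  [[0.31,0.55,0],[0,0,0],0.1],
  [[0.36,0.65,0],[0,0,0],0.1],
  [[0.4,0.72,0],[0,0,0],0.1],
])

```text
clock: 14.1
tcp_pos: [0.5985, -0.0208, 0.0695]
tcp_rot: [0.784, 0.621, 0.0, -0.0]
contact_force: [0.1, -0.3, 0.3]
opening: 0.243
finger_force: 44.6
```

```bash
cat > bin.py <<'E'
from meas import *
def bin_(n):
    im=cv2.cvtColor(read_camera(n),cv2.COLOR_RGB2BGR); m=camera_model(n); cv2.imwrite(f"pics/b_{n}_{int(arm.get_state()['clock']*10)}.png",im)
    h,s,v=cv2.split(cv2.cvtColor(im,cv2.COLOR_BGR2HSV))
    g=cv2.morphologyEx(((h>50)&(h<80)&(s>100)&(v>25)).astype(np.uint8),cv2.MORPH_CLOSE,np.ones((7,7)))
    nn,l,st,c=cv2.connectedComponentsWithStats(g)
    i=1+np.argmax(st[1:,4]); r=rect(m,l==i,.045); print(n,"bin",st[i],np.round(r[0],4),np.round(r[1],4),r[2])
if __name__=="__main__":
    state()
    for n in ("top","wrist"): bin_(n)
E
python3 bin.py
```

```text
t 14.1 tcp [ 0.5985 -0.0208  0.0695] rv [-2.462 -1.951 -0.   ] yaw_y -13.21 op 0.243 F [ 0.1 -0.3  0.3] ff 44.56349551677704
top bin [232 123  11  14 106] [0.7112 0.1533] [0.0211 0.032 ] 82.47273254394531
wrist bin [  326     0   199    77 12182] [0.6761 0.0885] [0.0337 0.092 ] 84.60977172851562
```

Emit:
arm_command([
  [[0.05,0.1,0],[0,0,0],0.1],
  [[0.1,0.2,0],[0,0,0],0.1],
  [[0.15,0.3,0],[0,0,0],0.1],
  [[0.2,0.4,0],[0,0,0],0.1],
  [[0.25,0.5,0],[0,0,0],0.1],
  [[0.3,0.6,0],[0,0,0],0.1],
  [[0.35,0.7,0],[0,0,0],0.1],
  [[0.39,0.78,0],[0,0,0],0.1],
])

```text
clock: 15.0
tcp_pos: [0.6374, 0.0571, 0.0696]
tcp_rot: [0.784, 0.621, 0.0, 0.0]
contact_force: [0.2, 0.2, 0.1]
opening: 0.242
finger_force: 44.6
```

Emit:
arm_command([
  [[0.05,0.1,0],[0,0,0],0.1],
  [[0.1,0.2,0],[0,0,0],0.1],
  [[0.15,0.3,0],[0,0,0],0.1],
  [[0.2,0.4,0],[0,0,0],0.1],
  [[0.25,0.5,0],[0,0,0],0.1],
  [[0.3,0.6,0],[0,0,0],0.1],
  [[0.35,0.7,0],[0,0,0],0.1],
  [[0.39,0.78,0],[0,0,0],0.1],
])

```text
clock: 15.8
tcp_pos: [0.6764, 0.1351, 0.0696]
tcp_rot: [0.784, 0.621, 0.0, 0.0]
contact_force: [-0.3, -0.3, 0.4]
opening: 0.239
finger_force: 44.6
```

```bash
python3 bin.py
```

```text
t 15.8 tcp [0.6764 0.1351 0.0696] rv [2.462 1.951 0.   ] yaw_y -13.22 op 0.239 F [-0.3 -0.3  0.4] ff 44.5659863948822
top bin [249 125  22  41 688] [0.6738 0.0928] [0.1065 0.0504] 7.172131538391113
wrist bin [  239   193   176   161 16326] [0.6806 0.126 ] [0.0976 0.0893] 84.95387268066406
```

Emit:
arm_command([
  [[0,0,-0.1],[0,0,0],0.1],
  [[0,0,-0.2],[0,0,0],0.1],
  [[0,0,-0.3],[0,0,0],0.1],
  [[0,0,-0.4],[0,0,0],0.1],
  [[0,0,-0.45],[0,0,0],0.1],
  [[0,0,-0.48],[0,0,0],0.1],
  [[0,0,-0.48],[0,0,0],0.42],
  [[0,0,-0.48],[0,0,0],0.42],
])

```text
clock: 16.7
tcp_pos: [0.6763, 0.1341, 0.0219]
tcp_rot: [0.784, 0.621, 0.0, 0.0]
contact_force: [0.4, 0.5, 1.2]
opening: 0.422
finger_force: 0.0
```

Emit:
arm_command([
  [[0,0,0],[0,0,0],0.42],
  [[0,0,0.1],[0,0,0],0.42],
  [[0,0,0.2],[0,0,0],0.42],
  [[0,0,0.3],[0,0,0],0.5],
  [[0,0,0.4],[0,0,0],0.6],
  [[0,0,0.5],[0,0,0],0.6],
  [[0,0,0.6],[0,0,0],0.6],
  [[0,0,0.6],[0,0,0],0.6],
])

```text
clock: 17.5
tcp_pos: [0.6769, 0.1342, 0.0834]
tcp_rot: [0.784, 0.621, 0.001, 0.001]
contact_force: [-0.2, 0.0, -0.6]
opening: 0.602
finger_force: 0.0
```

```bash
python3 bin.py
```

```text
t 17.5 tcp [0.6769 0.1342 0.0834] rv [2.462 1.95  0.003] yaw_y -13.24 op 0.602 F [-0.2  0.  -0.6] ff 0.0
top bin [248 125  23  41 732] [0.6737 0.0943] [0.1065 0.053 ] 6.706008434295654
wrist bin [  243   187   165   167 19982] [0.6806 0.1269] [0.0961 0.0889] 84.95682525634766
```

Emit:
arm_command([
  [[-0.06,-0.12,0],[0,0,0],0.6],
  [[-0.11,-0.24,0],[0,0,0],0.6],
  [[-0.17,-0.36,0],[0,0,0],0.6],
  [[-0.22,-0.48,0],[0,0,0],0.6],
  [[-0.28,-0.6,0],[0,0,0],0.6],
  [[-0.33,-0.72,0],[0,0,0],0.6],
  [[-0.39,-0.84,0],[0,0,0],0.6],
  [[-0.44,-0.97,0],[0,0,0],0.6],
])

```text
clock: 18.4
tcp_pos: [0.6314, 0.0361, 0.0816]
tcp_rot: [0.784, 0.621, 0.0, -0.0]
contact_force: [-0.2, 0.7, 0.2]
opening: 0.599
finger_force: 0.0
```

Emit:
arm_command([
  [[-0.06,-0.12,0],[0,0,0],0.6],
  [[-0.11,-0.24,0],[0,0,0],0.6],
  [[-0.17,-0.36,0],[0,0,0],0.6],
  [[-0.22,-0.48,0],[0,0,0],0.6],
  [[-0.28,-0.6,0],[0,0,0],0.6],
  [[-0.33,-0.72,0],[0,0,0],0.6],
  [[-0.39,-0.84,0],[0,0,0],0.6],
  [[-0.44,-0.97,0],[0,0,0],0.6],
])

```text
clock: 19.2
tcp_pos: [0.5874, -0.0608, 0.0816]
tcp_rot: [0.784, 0.621, -0.0, -0.0]
contact_force: [0.8, -0.3, 0.2]
opening: 0.6
finger_force: 0.0
```

Emit:
arm_command([
  [[-0.06,-0.12,0],[0,0,0],0.6],
  [[-0.11,-0.24,0],[0,0,0],0.6],
  [[-0.17,-0.36,0],[0,0,0],0.6],
  [[-0.22,-0.48,0],[0,0,0],0.6],
  [[-0.28,-0.6,0],[0,0,0],0.6],
  [[-0.33,-0.72,0],[0,0,0],0.6],
  [[-0.39,-0.84,0],[0,0,0],0.6],
  [[-0.45,-0.96,0],[0,0,0],0.6],
])

```text
clock: 20.0
tcp_pos: [0.5425, -0.1569, 0.0816]
tcp_rot: [0.784, 0.621, 0.0, 0.0]
contact_force: [-0.0, 0.3, -0.4]
opening: 0.598
finger_force: 0.0
```

Run:
```python
from meas import *
import pickle
s=state(); im=cv2.cvtColor(read_camera("wrist"),cv2.COLOR_RGB2BGR); m=camera_model("wrist"); cv2.imwrite("pics/w6.png",im); pickle.dump(m,open("w6.pkl","wb"))
t=s["tcp_pos"]; p=proj(m,[t[0],t[1],.032])[0]; print("expected dot at",p)
h,S,v=cv2.split(cv2.cvtColor(im,cv2.COLOR_BGR2HSV)); w=np.zeros(v.shape,bool); a,b=int(p[0]),int(p[1]); w[b-35:b+35,a-30:a+30]=1
wal=(h<15)&(S>100)&(v>40)&(v<140)&w; mk,c,st=comp(wal,(a,b),100); hull=cv2.fillConvexPoly(np.zeros(v.shape,np.uint8),cv2.convexHull(np.argwhere(mk)[:,::-1].astype(np.int32)),1)>0
hull=cv2.erode(hull.astype(np.uint8),np.ones((7,7)))>0
mk2,c2,st2=comp((v<45)&hull,c,5); print(c,st,c2,st2,plane(m,[c2],.032))
```

```text
t 20.0 tcp [ 0.5425 -0.1569  0.0816] rv [2.463 1.951 0.   ] yaw_y -13.24 op 0.598 F [-0.   0.3 -0.4] ff 0.0
expected dot at [320.16715545 256.5510578 ]
[319.72879581 258.10994764] [302 242  37  33 955] [319.61403509 260.16666667] [314 255  12  12 114] [[ 0.54161781 -0.15909824  0.032     ]]
```

Emit:
arm_command([
  [[0,0,-0.15],[0,0,0],0.6],
  [[0,0,-0.3],[0,0,0],0.6],
  [[0,0,-0.45],[0,0,0],0.6],
  [[0,0,-0.6],[0,0,0],0.6],
  [[0,0,-0.7],[0,0,0],0.6],
  [[0,0,-0.77],[0,0,0],0.6],
  [[0,0,-0.82],[0,0,0],0.6],
  [[0,0,-0.82],[0,0,0],0.6],
])

```text
clock: 20.85
tcp_pos: [0.5428, -0.1559, -0.0007]
tcp_rot: [0.784, 0.621, -0.0, -0.0]
contact_force: [0.2, -0.0, 0.8]
opening: 0.596
finger_force: 0.0
```

Emit:
arm_command([
  [[0,0,0],[0,0,0],0.1],
  [[0,0,0],[0,0,0],0.1],
  [[0,0,0],[0,0,0],0.1],
  [[0,0,0],[0,0,0],0.1],
  [[0,0,0],[0,0,0],0.1],
  [[0,0,0],[0,0,0],0.1],
  [[0,0,0],[0,0,0],0.1],
  [[0,0,0],[0,0,0],0.1],
])

```text
clock: 21.65
tcp_pos: [0.5433, -0.156, 0.0002]
tcp_rot: [0.784, 0.621, 0.0, 0.0]
contact_force: [-1.1, 0.2, 6.8]
opening: 0.242
finger_force: 39.3
```

Emit:
arm_command([
  [[0,0,0.05],[0,0,0],0.1],
  [[0,0,0.12],[0,0,0],0.1],
  [[0,0,0.2],[0,0,0],0.1],
  [[0,0,0.3],[0,0,0],0.1],
  [[0,0,0.4],[0,0,0],0.1],
  [[0,0,0.5],[0,0,0],0.1],
  [[0,0,0.6],[0,0,0],0.1],
  [[0,0,0.7],[0,0,0],0.1],
])

```text
clock: 22.45
tcp_pos: [0.543, -0.1559, 0.0705]
tcp_rot: [0.784, 0.621, 0.0, 0.0]
contact_force: [-0.7, -0.2, -0.5]
opening: 0.241
finger_force: 39.3
```

Emit:
arm_command([
  [[0.06,0.11,0],[0,0,0],0.1],
  [[0.11,0.22,0],[0,0,0],0.1],
  [[0.17,0.33,0],[0,0,0],0.1],
  [[0.22,0.44,0],[0,0,0],0.1],
  [[0.28,0.55,0],[0,0,0],0.1],
  [[0.34,0.66,0],[0,0,0],0.1],
  [[0.39,0.77,0],[0,0,0],0.1],
  [[0.45,0.88,0],[0,0,0],0.1],
])

```text
clock: 23.25
tcp_pos: [0.5883, -0.0669, 0.0695]
tcp_rot: [0.784, 0.621, -0.0, -0.0]
contact_force: [0.9, -1.2, 0.6]
opening: 0.242
finger_force: 39.3
```

Emit:
arm_command([
  [[0.06,0.11,0],[0,0,0],0.1],
  [[0.11,0.22,0],[0,0,0],0.1],
  [[0.17,0.33,0],[0,0,0],0.1],
  [[0.22,0.44,0],[0,0,0],0.1],
  [[0.28,0.55,0],[0,0,0],0.1],
  [[0.34,0.66,0],[0,0,0],0.1],
  [[0.39,0.77,0],[0,0,0],0.1],
  [[0.45,0.88,0],[0,0,0],0.1],
])

```text
clock: 24.05
tcp_pos: [0.6333, 0.021, 0.0696]
tcp_rot: [0.784, 0.621, -0.0, -0.0]
contact_force: [-0.6, 0.3, 0.7]
opening: 0.243
finger_force: 39.3
```

Emit:
arm_command([
  [[0.06,0.11,0],[0,0,0],0.1],
  [[0.11,0.22,0],[0,0,0],0.1],
  [[0.17,0.33,0],[0,0,0],0.1],
  [[0.22,0.44,0],[0,0,0],0.1],
  [[0.28,0.55,0],[0,0,0],0.1],
  [[0.34,0.66,0],[0,0,0],0.1],
  [[0.39,0.77,0],[0,0,0],0.1],
  [[0.45,0.88,0],[0,0,0],0.1],
])

```text
clock: 24.85
tcp_pos: [0.6783, 0.1091, 0.0695]
tcp_rot: [0.784, 0.621, -0.0, -0.0]
contact_force: [0.1, -0.1, 0.5]
opening: 0.243
finger_force: 39.3
```

```bash
python3 bin.py
```

```text
t 24.85 tcp [0.6783 0.1091 0.0695] rv [-2.463 -1.951  0.   ] yaw_y -13.23 op 0.243 F [ 0.1 -0.1  0.5] ff 39.30147171020508
top bin [264 127   7  39 157] [0.6709 0.0765] [0.0972 0.0145] 3.6602025032043457
wrist bin [  221   154   184   176 20694] [0.6804 0.1237] [0.0925 0.0894] 84.9950942993164
```

Emit:
arm_command([
  [[0,0,-0.1],[0,0,0],0.1],
  [[0,0,-0.2],[0,0,0],0.1],
  [[0,0,-0.3],[0,0,0],0.1],
  [[0,0,-0.4],[0,0,0],0.1],
  [[0,0,-0.45],[0,0,0],0.1],
  [[0,0,-0.46],[0,0,0],0.1],
  [[0,0,-0.46],[0,0,0],0.42],
  [[0,0,-0.46],[0,0,0],0.42],
])

```text
clock: 25.75
tcp_pos: [0.6783, 0.1081, 0.024]
tcp_rot: [0.784, 0.621, 0.0, 0.0]
contact_force: [0.8, -0.2, -0.3]
opening: 0.414
finger_force: 0.0
```

Emit:
arm_command([
  [[0,0,0],[0,0,0],0.42],
  [[0,0,0.1],[0,0,0],0.42],
  [[0,0,0.2],[0,0,0],0.42],
  [[0,0,0.3],[0,0,0],0.5],
  [[0,0,0.4],[0,0,0],0.6],
  [[0,0,0.5],[0,0,0],0.6],
  [[0,0,0.6],[0,0,0],0.6],
  [[0,0,0.6],[0,0,0],0.6],
])

```text
clock: 26.55
tcp_pos: [0.6788, 0.1082, 0.0854]
tcp_rot: [0.784, 0.621, 0.001, 0.001]
contact_force: [0.5, 0.3, 0.4]
opening: 0.602
finger_force: 0.0
```

Emit:
arm_command([
  [[-0.12,0.05,0.06],[0,0,0.01],0.6],
  [[-0.24,0.1,0.12],[0,0,0.02],0.6],
  [[-0.36,0.15,0.18],[0,0,0.03],0.6],
  [[-0.48,0.2,0.24],[0,0,0.04],0.6],
  [[-0.6,0.25,0.3],[0,0,0.05],0.6],
  [[-0.72,0.3,0.36],[0,0,0.06],0.6],
  [[-0.84,0.35,0.42],[0,0,0.07],0.6],
  [[-0.96,0.4,0.5],[0,0,0.08],0.6],
])

```text
clock: 27.35
tcp_pos: [0.5808, 0.1485, 0.134]
tcp_rot: [0.745, 0.667, -0.0, -0.0]
contact_force: [-0.1, -0.3, -0.2]
opening: 0.6
finger_force: 0.0
```

Emit:
arm_command([
  [[-0.12,0.05,0.06],[0,0,0.01],0.6],
  [[-0.24,0.1,0.12],[0,0,0.02],0.6],
  [[-0.36,0.15,0.18],[0,0,0.03],0.6],
  [[-0.48,0.2,0.24],[0,0,0.04],0.6],
  [[-0.6,0.25,0.3],[0,0,0.05],0.6],
  [[-0.72,0.3,0.36],[0,0,0.06],0.6],
  [[-0.84,0.35,0.42],[0,0,0.07],0.6],
  [[-0.96,0.4,0.5],[0,0,0.09],0.6],
])

```text
clock: 28.15
tcp_pos: [0.4848, 0.1885, 0.184]
tcp_rot: [0.698, 0.716, -0.0, -0.0]
contact_force: [0.1, 0.7, 0.1]
opening: 0.602
finger_force: 0.0
```

```bash
cat > tray.py <<'E'
from meas import *
import pickle,sys
s=state(); im=cv2.cvtColor(read_camera("wrist"),cv2.COLOR_RGB2BGR); m=camera_model("wrist"); cv2.imwrite(sys.argv[1],im); pickle.dump(m,open("wt.pkl","wb"))
h,S,v=cv2.split(cv2.cvtColor(im,cv2.COLOR_BGR2HSV))
b=cv2.morphologyEx(((h>105)&(h<125)&(S>120)).astype(np.uint8),cv2.MORPH_CLOSE,np.ones((5,5)))
n,l,st,c=cv2.connectedComponentsWithStats(b); i=1+np.argmax(st[1:,4]); print("tray",st[i],rect(m,l==i,.02))
hull=cv2.fillConvexPoly(np.zeros(v.shape,np.uint8),cv2.convexHull(np.argwhere(l==i)[:,::-1].astype(np.int32)),1)>0
w=((h>5)&(h<30)&(S>30)&(v>70)&hull).astype(np.uint8)
n,l,st,c=cv2.connectedComponentsWithStats(w)
for i in range(1,n):
    if st[i,4]>80: print(st[i],np.round(c[i],1),"col",np.median(np.stack([h,S,v],-1)[l==i],0),[np.round(x,4) for x in rect(m,l==i,.032)])
E
python3 tray.py pics/t1.png
```

```text
t 28.15 tcp [0.4848 0.1885 0.184 ] rv [-2.193 -2.25   0.   ] yaw_y 1.47 op 0.602 F [0.1 0.7 0.1] ff 0.0
tray [  234    14   147   217 25604] (array([0.47092896, 0.26740078]), array([0.1191791 , 0.18022549]), 1.4909870624542236)
[253  35  31  35 966] [268.6  52.1] col [ 15. 109. 187.] [array([0.4395, 0.3255]), array([0.0231, 0.025 ]), np.float64(4.1595)]
[329  35  30  35 969] [343.8  51.9] col [ 15. 108. 188.] [array([0.499 , 0.3272]), array([0.023, 0.025]), np.float64(3.044)]
[257 116  28  28 764] [270.6 129.3] col [ 15. 110. 190.] [array([0.4407, 0.2663]), array([0.0227, 0.0219]), np.float64(0.1772)]
[331 117  24  25 343] [342.3 129.5] col [ 17. 141. 143.] [array([0.5008, 0.2683]), array([0.0192, 0.0193]), np.float64(2.0883)]
[261 187  24  26 333] [272.6 200.3] col [ 17. 143. 134.] [array([0.442 , 0.2072]), array([0.0204, 0.0221]), np.float64(1.5612)]
```

View pics/t1.png

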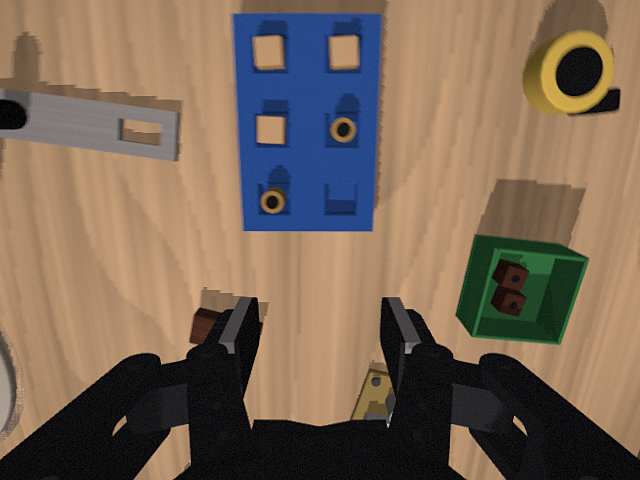

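Emit:
arm_command([
  [[-0.05,0.09,-0.12],[0,0,0],0.5],
  [[-0.11,0.19,-0.25],[0,0,0],0.5],
  [[-0.17,0.28,-0.37],[0,0,0],0.5],
  [[-0.22,0.38,-0.5],[0,0,0],0.5],
  [[-0.28,0.47,-0.62],[0,0,0],0.5],
  [[-0.34,0.57,-0.75],[0,0,0],0.5],
  [[-0.4,0.66,-0.87],[0,0,0],0.5],
  [[-0.45,0.75,-1],[0,0,0],0.5],
])

```text
clock: 29.0
tcp_pos: [0.4407, 0.2637, 0.0834]
tcp_rot: [0.698, 0.716, 0.0, 0.0]
contact_force: [0.0, 0.2, -0.4]
opening: 0.499
finger_force: 0.0
```

```bash
python3 tray.py pics/t2.png
```

```text
t 29.0 tcp [0.4407 0.2637 0.0834] rv [2.194e+00 2.249e+00 1.000e-03] yaw_y 1.42 op 0.499 F [ 0.   0.2 -0.4] ff 0.0
tray [  274   104   200   260 36520] (array([0.47076875, 0.26869683]), array([0.11775901, 0.17589513]), 1.1529748439788818)
[ 305  136   38   41 1458] [323.8 155.6] col [ 15. 109. 202.] [array([0.4401, 0.3266]), array([0.0212, 0.0224]), np.float64(2.3503)]
[ 402  136   44   42 1632] [423.1 156.2] col [ 15. 110. 198.] [array([0.4977, 0.3278]), array([0.0247, 0.0223]), np.float64(4.94)]
[ 305  229   37   41 1333] [323.1 249.5] col [ 15. 111. 199.] [array([0.4415, 0.2704]), array([0.0254, 0.0219]), np.float64(88.6903)]
[397 232  39  39 846] [415.2 250.3] col [ 17.  143.  120.5] [array([0.4991, 0.27  ]), array([0.0192, 0.0273]), np.float64(47.8849)]
[308 313  30  41 812] [322.2 331.6] col [ 17. 143. 104.] [array([0.442 , 0.2118]), array([0.0195, 0.0301]), np.float64(8.1345)]
```

Emit:
arm_command([
  [[0,0.03,-0.15],[0,0,0],0.5],
  [[0,0.03,-0.3],[0,0,0],0.5],
  [[0,0.03,-0.45],[0,0,0],0.5],
  [[0,0.03,-0.6],[0,0,0],0.5],
  [[0,0.03,-0.7],[0,0,0],0.5],
  [[0,0.03,-0.78],[0,0,0],0.5],
  [[0,0.03,-0.84],[0,0,0],0.5],
  [[0,0.03,-0.84],[0,0,0],0.5],
])

```text
clock: 29.85
tcp_pos: [0.4408, 0.266, -0.0008]
tcp_rot: [0.699, 0.716, -0.0, -0.0]
contact_force: [-0.7, -0.9, -0.3]
opening: 0.501
finger_force: 0.0
```

Emit:
arm_command([
  [[0,0,0],[0,0,0],0.1],
  [[0,0,0],[0,0,0],0.1],
  [[0,0,0],[0,0,0],0.1],
  [[0,0,0],[0,0,0],0.1],
  [[0,0,0],[0,0,0],0.1],
  [[0,0,0],[0,0,0],0.1],
  [[0,0,0],[0,0,0],0.1],
  [[0,0,0],[0,0,0],0.1],
])

```text
clock: 30.65
tcp_pos: [0.4413, 0.2663, 0.0002]
tcp_rot: [0.699, 0.716, 0.0, 0.0]
contact_force: [-0.9, 0.2, 7.7]
opening: 0.238
finger_force: 39.7
```

Emit:
arm_command([
  [[0,0,0.05],[0,0,0],0.1],
  [[0,0,0.12],[0,0,0],0.1],
  [[0,0,0.2],[0,0,0],0.1],
  [[0,0,0.3],[0,0,0],0.1],
  [[0,0,0.4],[0,0,0],0.1],
  [[0,0,0.5],[0,0,0],0.1],
  [[0,0,0.6],[0,0,0],0.1],
  [[0,0,0.7],[0,0,0],0.1],
])

```text
clock: 31.45
tcp_pos: [0.441, 0.2661, 0.0705]
tcp_rot: [0.699, 0.716, 0.0, 0.0]
contact_force: [-0.0, 1.0, 0.3]
opening: 0.245
finger_force: 39.2
```

Emit:
arm_command([
  [[0.03,-0.1,0],[0,0,-0.004],0.1],
  [[0.05,-0.21,0],[0,0,-0.008],0.1],
  [[0.08,-0.32,0],[0,0,-0.013],0.1],
  [[0.1,-0.42,0],[0,0,-0.017],0.1],
  [[0.13,-0.53,0],[0,0,-0.021],0.1],
  [[0.15,-0.63,0],[0,0,-0.026],0.1],
  [[0.18,-0.74,0],[0,0,-0.03],0.1],
  [[0.2,-0.85,0],[0,0,-0.034],0.1],
])

```text
clock: 32.25
tcp_pos: [0.4613, 0.1802, 0.0695]
tcp_rot: [0.717, 0.697, 0.0, 0.0]
contact_force: [-0.6, 0.9, -0.7]
opening: 0.24
finger_force: 39.2
```

Emit:
arm_command([
  [[0.03,-0.1,0],[0,0,-0.004],0.1],
  [[0.05,-0.21,0],[0,0,-0.008],0.1],
  [[0.08,-0.32,0],[0,0,-0.013],0.1],
  [[0.1,-0.42,0],[0,0,-0.017],0.1],
  [[0.13,-0.53,0],[0,0,-0.021],0.1],
  [[0.15,-0.63,0],[0,0,-0.026],0.1],
  [[0.18,-0.74,0],[0,0,-0.03],0.1],
  [[0.2,-0.85,0],[0,0,-0.034],0.1],
])

```text
clock: 33.05
tcp_pos: [0.4813, 0.0952, 0.0696]
tcp_rot: [0.734, 0.679, 0.0, 0.0]
contact_force: [-0.1, -0.6, 0.2]
opening: 0.24
finger_force: 39.2
```

Emit:
arm_command([
  [[0.03,-0.1,0],[0,0,-0.004],0.1],
  [[0.05,-0.21,0],[0,0,-0.008],0.1],
  [[0.08,-0.32,0],[0,0,-0.013],0.1],
  [[0.1,-0.42,0],[0,0,-0.017],0.1],
  [[0.13,-0.53,0],[0,0,-0.021],0.1],
  [[0.15,-0.63,0],[0,0,-0.026],0.1],
  [[0.18,-0.74,0],[0,0,-0.03],0.1],
  [[0.2,-0.85,0],[0,0,-0.034],0.1],
])

```text
clock: 33.85
tcp_pos: [0.5013, 0.0102, 0.0696]
tcp_rot: [0.751, 0.66, 0.0, 0.0]
contact_force: [-1.0, -0.1, 0.6]
opening: 0.241
finger_force: 39.2
```

Emit:
arm_command([
  [[0.03,-0.1,0],[0,0,-0.004],0.1],
  [[0.05,-0.21,0],[0,0,-0.008],0.1],
  [[0.08,-0.32,0],[0,0,-0.013],0.1],
  [[0.1,-0.42,0],[0,0,-0.017],0.1],
  [[0.13,-0.53,0],[0,0,-0.021],0.1],
  [[0.15,-0.63,0],[0,0,-0.026],0.1],
  [[0.18,-0.74,0],[0,0,-0.03],0.1],
  [[0.2,-0.85,0],[0,0,-0.034],0.1],
])

```text
clock: 34.65
tcp_pos: [0.5213, -0.0748, 0.0696]
tcp_rot: [0.768, 0.641, 0.0, 0.0]
contact_force: [0.1, 0.0, -0.3]
opening: 0.239
finger_force: 39.2
```

Emit:
arm_command([
  [[0.03,-0.1,0],[0,0,-0.004],0.1],
  [[0.06,-0.21,0],[0,0,-0.008],0.1],
  [[0.1,-0.32,0],[0,0,-0.013],0.1],
  [[0.13,-0.42,0],[0,0,-0.017],0.1],
  [[0.17,-0.53,0],[0,0,-0.021],0.1],
  [[0.2,-0.63,0],[0,0,-0.026],0.1],
  [[0.22,-0.74,0],[0,0,-0.03],0.1],
  [[0.23,-0.82,0],[0,0,-0.034],0.1],
])

```text
clock: 35.45
tcp_pos: [0.5442, -0.1569, 0.0696]
tcp_rot: [0.784, 0.621, 0.0, 0.0]
contact_force: [-0.4, -0.6, -0.4]
opening: 0.241
finger_force: 39.2
```

Emit:
arm_command([
  [[0,0,-0.1],[0,0,0],0.1],
  [[0,0,-0.2],[0,0,0],0.1],
  [[0,0,-0.3],[0,0,0],0.1],
  [[0,0,-0.4],[0,0,0],0.1],
  [[0,0,-0.5],[0,0,0],0.1],
  [[0,0,-0.53],[0,0,0],0.1],
  [[0,0,-0.53],[0,0,0],0.1],
  [[0,0,-0.53],[0,0,0],0.1],
])

```text
clock: 36.25
tcp_pos: [0.5441, -0.1559, 0.0167]
tcp_rot: [0.784, 0.621, 0.0, 0.0]
contact_force: [0.5, -0.1, -0.8]
opening: 0.237
finger_force: 39.2
```

Run:
```python
from h import *
import pickle
s=state(); m=camera_model("wrist"); im=cv2.cvtColor(read_camera("wrist"),cv2.COLOR_RGB2BGR); cv2.imwrite("pics/w7.png",im); pickle.dump(m,open("w7.pkl","wb"))
cv2.imwrite("pics/c7.png",cv2.resize(im[130:430,190:450],None,fx=2,fy=2,interpolation=cv2.INTER_CUBIC))
```

```text
t 36.25 tcp [ 0.5441 -0.1559  0.0167] rv [2.462 1.951 0.   ] yaw_y -13.23 op 0.237 F [ 0.5 -0.1 -0.8] ff 39.24839973449707
```

View pics/c7.png

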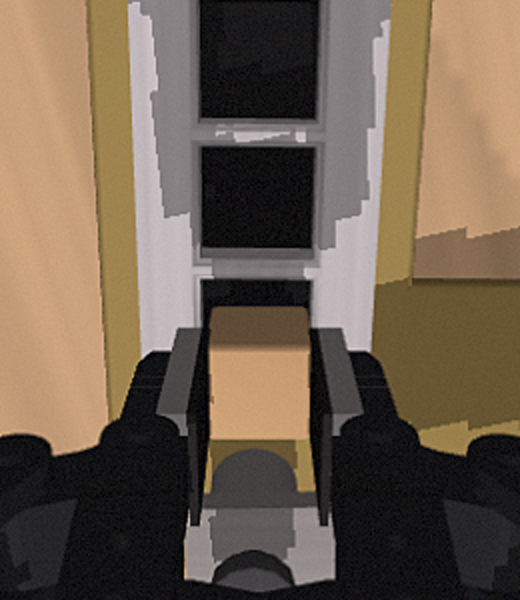

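Run:
```python
from h import *
import pickle
m=pickle.load(open("w7.pkl","rb")); T=np.array([.5441,-.1559])
ey=np.array([.2289,.9735]); ex=np.array([.9735,-.2289]); q=lambda x,y:(190+x/2,130+y/2)
for n,p,z in [("piece top L",q(210,347),.0487),("piece top R",q(308,347),.0487),("piece back",q(258,438),.0487),("piece bot L",q(211,308),.0267),("piece bot R",q(309,308),.0267),("nest0 rim +y L",q(199,278),.02),("nest0 rim R",q(314,278),.02),("nest1 rim+y L",q(197,145),.02),("R",q(319,145),.02),("nest1 rim -y",q(258,262),.02),("nest2 rim -y",q(258,124),.02),("bar L",q(138,278),.02),("bar R",q(376,278),.02)]:
    P=plane(m,[p],z)[0,:2]-T; print(n,np.round([P@ex*1e3,P@ey*1e3],1))
```

```text
piece top L [-9.8  9.3]
piece top R [10.   9.3]
piece back [ -0.2 -11.9]
piece bot L [-11.    8.5]
piece bot R [11.6  8.4]
nest0 rim +y L [-14.2  13.3]
nest0 rim R [13.1 13.3]
nest1 rim+y L [-13.9  45.2]
R [13.6 45.2]
nest1 rim -y [-0.2 17.3]
nest2 rim -y [-0.1 49.9]
bar L [-28.7  13.3]
bar R [27.9 13.3]
```

Emit:
arm_command([
  [[-0.003,0.015,0],[0,0,0],0.1],
  [[-0.003,0.015,-0.03],[0,0,0],0.1],
  [[-0.003,0.015,-0.06],[0,0,0],0.1],
  [[-0.003,0.015,-0.09],[0,0,0],0.1],
  [[-0.003,0.015,-0.12],[0,0,0],0.1],
  [[-0.003,0.015,-0.15],[0,0,0],0.1],
  [[-0.003,0.015,-0.16],[0,0,0],0.1],
  [[-0.003,0.015,-0.16],[0,0,0],0.1],
])

```text
clock: 37.1
tcp_pos: [0.5435, -0.1543, 0.0004]
tcp_rot: [0.784, 0.621, -0.0, -0.0]
contact_force: [-0.3, 0.7, -0.4]
opening: 0.243
finger_force: 39.3
```

Emit:
arm_command([
  [[0,0,0],[0,0,0],0.45],
  [[0,0,0],[0,0,0],0.45],
  [[0,0,0.1],[0,0,0],0.45],
  [[0,0,0.2],[0,0,0],0.45],
  [[0,0,0.35],[0,0,0],0.5],
  [[0,0,0.5],[0,0,0],0.5],
  [[0,0,0.65],[0,0,0],0.5],
  [[0,0,0.83],[0,0,0],0.5],
])

```text
clock: 37.9
tcp_pos: [0.5437, -0.1543, 0.0851]
tcp_rot: [0.784, 0.621, 0.0, 0.0]
contact_force: [0.6, 0.5, -0.4]
opening: 0.503
finger_force: 0.0
```

Emit:
arm_command([
  [[-0.03,0.1,0],[0,0,0.004],0.5],
  [[-0.05,0.23,0],[0,0,0.008],0.5],
  [[-0.08,0.35,0],[0,0,0.013],0.5],
  [[-0.1,0.47,0],[0,0,0.017],0.5],
  [[-0.13,0.6,0],[0,0,0.021],0.5],
  [[-0.15,0.72,0],[0,0,0.026],0.5],
  [[-0.18,0.84,0],[0,0,0.03],0.5],
  [[-0.21,0.96,0],[0,0,0.034],0.5],
])

```text
clock: 38.7
tcp_pos: [0.5224, -0.0573, 0.0835]
tcp_rot: [0.768, 0.641, -0.0, -0.0]
contact_force: [0.9, -0.2, -0.6]
opening: 0.498
finger_force: 0.0
```

Emit:
arm_command([
  [[-0.03,0.12,0],[0,0,0.004],0.5],
  [[-0.05,0.23,0],[0,0,0.008],0.5],
  [[-0.08,0.35,0],[0,0,0.013],0.5],
  [[-0.1,0.47,0],[0,0,0.017],0.5],
  [[-0.13,0.6,0],[0,0,0.021],0.5],
  [[-0.15,0.72,0],[0,0,0.026],0.5],
  [[-0.18,0.84,0],[0,0,0.03],0.5],
  [[-0.21,0.96,0],[0,0,0.034],0.5],
])

```text
clock: 39.5
tcp_pos: [0.5015, 0.0387, 0.0836]
tcp_rot: [0.751, 0.66, 0.0, 0.0]
contact_force: [0.0, -0.6, 0.0]
opening: 0.5
finger_force: 0.0
```

Emit:
arm_command([
  [[-0.03,0.12,0],[0,0,0.004],0.5],
  [[-0.05,0.23,0],[0,0,0.008],0.5],
  [[-0.08,0.35,0],[0,0,0.013],0.5],
  [[-0.1,0.47,0],[0,0,0.017],0.5],
  [[-0.13,0.6,0],[0,0,0.021],0.5],
  [[-0.15,0.72,0],[0,0,0.026],0.5],
  [[-0.18,0.84,0],[0,0,0.03],0.5],
  [[-0.21,0.96,0],[0,0,0.034],0.5],
])

```text
clock: 40.3
tcp_pos: [0.4804, 0.1346, 0.0836]
tcp_rot: [0.734, 0.679, -0.0, 0.0]
contact_force: [-0.2, 0.8, 0.4]
opening: 0.501
finger_force: 0.0
```

Emit:
arm_command([
  [[-0.03,0.12,0],[0,0,0.004],0.5],
  [[-0.05,0.23,0],[0,0,0.008],0.5],
  [[-0.08,0.35,0],[0,0,0.013],0.5],
  [[-0.1,0.47,0],[0,0,0.017],0.5],
  [[-0.13,0.6,0],[0,0,0.021],0.5],
  [[-0.15,0.72,0],[0,0,0.026],0.5],
  [[-0.18,0.84,0],[0,0,0.03],0.5],
  [[-0.21,0.96,0],[0,0,0.034],0.5],
])

```text
clock: 41.1
tcp_pos: [0.4594, 0.2307, 0.0836]
tcp_rot: [0.716, 0.698, -0.0, -0.0]
contact_force: [-0.6, -0.3, 0.9]
opening: 0.5
finger_force: 0.0
```

Emit:
arm_command([
  [[-0.03,0.12,0],[0,0,0.004],0.5],
  [[-0.05,0.23,0],[0,0,0.008],0.5],
  [[-0.08,0.35,0],[0,0,0.013],0.5],
  [[-0.1,0.47,0],[0,0,0.017],0.5],
  [[-0.13,0.6,0],[0,0,0.021],0.5],
  [[-0.15,0.72,0],[0,0,0.026],0.5],
  [[-0.18,0.84,0],[0,0,0.03],0.5],
  [[-0.2,0.94,0],[0,0,0.034],0.5],
])

```text
clock: 41.9
tcp_pos: [0.4394, 0.3247, 0.0836]
tcp_rot: [0.698, 0.716, -0.0, -0.0]
contact_force: [-0.1, -0.3, 0.3]
opening: 0.502
finger_force: 0.0
```

```bash
python3 tray.py pics/t3.png
```

```text
t 41.9 tcp [0.4394 0.3247 0.0836] rv [-2.194 -2.249  0.   ] yaw_y 1.42 op 0.502 F [-0.1 -0.3  0.3] ff 0.0
tray [  277   201   188   234 27006] (array([0.47172056, 0.26789163]), array([0.12330146, 0.18534541]), 0.8683653473854065)
[277 229   6 191 467] [279.2 349. ] col [ 15. 103. 169.] [array([0.4137, 0.272 ]), array([0.0027, 0.1438]), np.float64(0.5075)]
[ 306  231   36   41 1375] [323.6 251.5] col [ 15. 112. 188.] [array([0.442, 0.33 ]), array([0.0218, 0.0263]), np.float64(3.6906)]
[ 396  231   41   42 1536] [415.9 251.5] col [ 15. 112. 185.] [array([0.5   , 0.3313]), array([0.0253, 0.0266]), np.float64(4.9108)]
[411 315  17  28 115] [419.9 330.2] col [ 17. 148.  88.] [array([0.5078, 0.2774]), array([0.003, 0.024]), np.float64(29.236)]
[309 386  28  40 559] [322.7 406.1] col [ 17. 144.  95.] [array([0.4446, 0.2127]), array([0.0197, 0.0346]), np.float64(1.4605)]
```

Emit:
arm_command([
  [[0.02,0,-0.15],[0,0,0],0.5],
  [[0.02,0,-0.3],[0,0,0],0.5],
  [[0.02,0,-0.45],[0,0,0],0.5],
  [[0.02,0,-0.6],[0,0,0],0.5],
  [[0.02,0,-0.7],[0,0,0],0.5],
  [[0.02,0,-0.78],[0,0,0],0.5],
  [[0.02,0,-0.84],[0,0,0],0.5],
  [[0.02,0,-0.84],[0,0,0],0.5],
])

```text
clock: 42.75
tcp_pos: [0.4415, 0.3235, -0.0009]
tcp_rot: [0.699, 0.716, -0.0, -0.0]
contact_force: [-0.4, 0.2, -0.1]
opening: 0.498
finger_force: 0.0
```

Emit:
arm_command([
  [[0,0,0],[0,0,0],0.1],
  [[0,0,0],[0,0,0],0.1],
  [[0,0,0],[0,0,0],0.1],
  [[0,0,0],[0,0,0],0.1],
  [[0,0,0],[0,0,0],0.1],
  [[0,0,0],[0,0,0],0.1],
  [[0,0,0],[0,0,0],0.1],
  [[0,0,0],[0,0,0],0.1],
])

```text
clock: 43.55
tcp_pos: [0.4419, 0.3238, 0.0001]
tcp_rot: [0.699, 0.716, 0.0, 0.0]
contact_force: [-1.2, -1.0, 7.6]
opening: 0.244
finger_force: 39.8
```

Emit:
arm_command([
  [[0,0,0.05],[0,0,0],0.1],
  [[0,0,0.12],[0,0,0],0.1],
  [[0,0,0.2],[0,0,0],0.1],
  [[0,0,0.3],[0,0,0],0.1],
  [[0,0,0.4],[0,0,0],0.1],
  [[0,0,0.5],[0,0,0],0.1],
  [[0,0,0.6],[0,0,0],0.1],
  [[0,0,0.7],[0,0,0],0.1],
])

```text
clock: 44.35
tcp_pos: [0.4417, 0.3236, 0.0705]
tcp_rot: [0.699, 0.716, 0.0, 0.0]
contact_force: [-0.2, -0.6, -0.2]
opening: 0.245
finger_force: 39.1
```

Emit:
arm_command([
  [[0.03,-0.11,0],[0,0,-0.004],0.1],
  [[0.05,-0.22,0],[0,0,-0.008],0.1],
  [[0.08,-0.33,0],[0,0,-0.013],0.1],
  [[0.11,-0.45,0],[0,0,-0.017],0.1],
  [[0.14,-0.56,0],[0,0,-0.021],0.1],
  [[0.16,-0.67,0],[0,0,-0.026],0.1],
  [[0.19,-0.78,0],[0,0,-0.03],0.1],
  [[0.22,-0.9,0],[0,0,-0.034],0.1],
])

```text
clock: 45.15
tcp_pos: [0.4639, 0.2327, 0.0696]
tcp_rot: [0.717, 0.697, 0.0, 0.0]
contact_force: [0.1, -0.6, 0.6]
opening: 0.244
finger_force: 39.1
```

Emit:
arm_command([
  [[0.03,-0.11,0],[0,0,-0.004],0.1],
  [[0.05,-0.22,0],[0,0,-0.008],0.1],
  [[0.08,-0.33,0],[0,0,-0.013],0.1],
  [[0.11,-0.45,0],[0,0,-0.017],0.1],
  [[0.14,-0.56,0],[0,0,-0.021],0.1],
  [[0.16,-0.67,0],[0,0,-0.026],0.1],
  [[0.19,-0.78,0],[0,0,-0.03],0.1],
  [[0.22,-0.9,0],[0,0,-0.034],0.1],
])

```text
clock: 45.95
tcp_pos: [0.4859, 0.1427, 0.0696]
tcp_rot: [0.734, 0.679, 0.0, 0.0]
contact_force: [0.6, -0.1, 0.0]
opening: 0.243
finger_force: 39.2
```

Emit:
arm_command([
  [[0.03,-0.11,0],[0,0,-0.004],0.1],
  [[0.05,-0.22,0],[0,0,-0.008],0.1],
  [[0.08,-0.33,0],[0,0,-0.013],0.1],
  [[0.11,-0.45,0],[0,0,-0.017],0.1],
  [[0.14,-0.56,0],[0,0,-0.021],0.1],
  [[0.16,-0.67,0],[0,0,-0.026],0.1],
  [[0.19,-0.78,0],[0,0,-0.03],0.1],
  [[0.22,-0.9,0],[0,0,-0.034],0.1],
])

```text
clock: 46.75
tcp_pos: [0.5079, 0.0527, 0.0696]
tcp_rot: [0.751, 0.66, 0.0, -0.0]
contact_force: [-0.5, 0.0, -0.3]
opening: 0.244
finger_force: 39.2
```

Emit:
arm_command([
  [[0.03,-0.11,0],[0,0,-0.004],0.1],
  [[0.05,-0.22,0],[0,0,-0.008],0.1],
  [[0.08,-0.33,0],[0,0,-0.013],0.1],
  [[0.11,-0.45,0],[0,0,-0.017],0.1],
  [[0.14,-0.56,0],[0,0,-0.021],0.1],
  [[0.16,-0.67,0],[0,0,-0.026],0.1],
  [[0.19,-0.78,0],[0,0,-0.03],0.1],
  [[0.22,-0.9,0],[0,0,-0.034],0.1],
])

```text
clock: 47.55
tcp_pos: [0.5299, -0.0372, 0.0696]
tcp_rot: [0.768, 0.641, -0.0, -0.0]
contact_force: [-0.1, 0.9, -0.2]
opening: 0.244
finger_force: 39.2
```

Emit:
arm_command([
  [[0.03,-0.11,0],[0,0,-0.004],0.1],
  [[0.05,-0.22,0],[0,0,-0.008],0.1],
  [[0.08,-0.33,0],[0,0,-0.013],0.1],
  [[0.11,-0.45,0],[0,0,-0.017],0.1],
  [[0.14,-0.56,0],[0,0,-0.021],0.1],
  [[0.16,-0.67,0],[0,0,-0.026],0.1],
  [[0.19,-0.78,0],[0,0,-0.03],0.1],
  [[0.21,-0.89,0],[0,0,-0.034],0.1],
])

```text
clock: 48.35
tcp_pos: [0.5509, -0.1263, 0.0696]
tcp_rot: [0.784, 0.621, 0.0, 0.0]
contact_force: [0.7, -0.0, -0.7]
opening: 0.239
finger_force: 39.1
```

Emit:
arm_command([
  [[0,0,-0.1],[0,0,0],0.1],
  [[0,0,-0.2],[0,0,0],0.1],
  [[0,0,-0.3],[0,0,0],0.1],
  [[0,0,-0.4],[0,0,0],0.1],
  [[0,0,-0.5],[0,0,0],0.1],
  [[0,0,-0.53],[0,0,0],0.1],
  [[0,0,-0.53],[0,0,0],0.1],
  [[0,0,-0.53],[0,0,0],0.1],
])

```text
clock: 49.15
tcp_pos: [0.5509, -0.1254, 0.0167]
tcp_rot: [0.784, 0.621, 0.0, 0.0]
contact_force: [0.4, 0.3, 0.3]
opening: 0.241
finger_force: 39.1
```

```bash
cat > held.py <<'E'
from h import *
import pickle,sys
def tr(p,lo,hi):  # transitions along a profile
    p=cv2.GaussianBlur(p.astype(np.float32).reshape(-1,1),(1,5),0).ravel(); d=np.diff(p); o=[]
    for i in range(lo,hi-1):
        if abs(d[i])>7 and abs(d[i])>=abs(d[i-1]) and abs(d[i])>abs(d[i+1]): o.append((i+.5,int(p[i-3]),int(p[i+3])))
    return o
s=state(); m=camera_model("wrist"); im=cv2.cvtColor(read_camera("wrist"),cv2.COLOR_RGB2BGR); cv2.imwrite(sys.argv[1],im)
t=s["tcp_pos"]; R0=R.from_quat(s["tcp_rot"]); ey=R0.apply([1,0,0])[:2]; ex=R0.apply([0,1,0])[:2]
v=cv2.cvtColor(im,cv2.COLOR_BGR2HSV)[...,2]; b=im[...,0]
mm=lambda px,z:((plane(m,[px],z)[0,:2]-t[:2])@np.c_[ex,ey]*1e3).round(1)
top=.0320+t[2]
for x in (311,325): print("col",x,[(r,a,c,"z.02",mm((x,r),.02)[1],"ptop",mm((x,r),top)[1],"pbot",mm((x,r),top-.022)[1]) for r,a,c in tr(v[:,x-2:x+3].mean(1),150,360)])
for r in (int(sys.argv[2]),325): print("row",r,[(c,a,d,mm((c,r),.02 if r<300 else top)[0]) for c,a,d in tr(v[r-2:r+3].mean(0),255,385)])
E
python3 held.py pics/w8.png 260
```

```text
t 49.15 tcp [ 0.5509 -0.1254  0.0167] rv [2.462 1.951 0.   ] yaw_y -13.23 op 0.241 F [0.4 0.3 0.3] ff 39.14776146411896
col 311 [(187.5, 16, 102, 'z.02', np.float64(51.9), 'ptop', np.float64(56.0), 'pbot', np.float64(52.9)), (200.5, 120, 18, 'z.02', np.float64(46.1), 'ptop', np.float64(51.2), 'pbot', np.float64(47.3)), (251.5, 17, 86, 'z.02', np.float64(22.0), 'ptop', np.float64(31.3), 'pbot', np.float64(24.2)), (257.5, 86, 115, 'z.02', np.float64(19.0), 'ptop', np.float64(28.9), 'pbot', np.float64(21.4)), (267.5, 121, 22, 'z.02', np.float64(14.0), 'ptop', np.float64(24.8), 'pbot', np.float64(16.6)), (276.5, 18, 89, 'z.02', np.float64(9.5), 'ptop', np.float64(21.0), 'pbot', np.float64(12.2)), (297.5, 93, 183, 'z.02', np.float64(-1.5), 'ptop', np.float64(11.9), 'pbot', np.float64(1.6)), (343.5, 194, 139, 'z.02', np.float64(-27.1), 'ptop', np.float64(-9.2), 'pbot', np.float64(-22.9)), (346.5, 153, 190, 'z.02', np.float64(-28.9), 'ptop', np.float64(-10.6), 'pbot', np.float64(-24.6))]
col 325 [(187.5, 15, 104, 'z.02', np.float64(51.9), 'ptop', np.float64(56.0), 'pbot', np.float64(52.9)),
[... 723 characters left out ...]
np.float64(11.9), 'pbot', np.float64(1.6)), (342.5, 193, 119, 'z.02', np.float64(-26.6), 'ptop', np.float64(-8.7), 'pbot', np.float64(-22.4)), (346.5, 146, 188, 'z.02', np.float64(-28.9), 'ptop', np.float64(-10.6), 'pbot', np.float64(-24.6))]
row 260 [(259.5, 152, 182, np.float64(-28.3)), (287.5, 186, 139, np.float64(-15.1)), (295.5, 140, 113, np.float64(-11.3)), (342.5, 115, 134, np.float64(10.9)), (352.5, 134, 185, np.float64(15.6)), (379.5, 181, 149, np.float64(28.3))]
row 325 [(270.5, 20, 71, np.float64(-20.2)), (284.5, 70, 14, np.float64(-14.4)), (294.5, 11, 178, np.float64(-10.3)), (344.5, 190, 10, np.float64(10.3)), (353.5, 15, 70, np.float64(14.0)), (368.5, 71, 20, np.float64(20.2))]
```

Emit:
arm_command([
  [[0,-0.006,0],[0,0,0],0.1],
  [[0,-0.006,-0.03],[0,0,0],0.1],
  [[0,-0.006,-0.06],[0,0,0],0.1],
  [[0,-0.006,-0.09],[0,0,0],0.1],
  [[0,-0.006,-0.12],[0,0,0],0.1],
  [[0,-0.006,-0.15],[0,0,0],0.1],
  [[0,-0.006,-0.16],[0,0,0],0.1],
  [[0,-0.006,-0.16],[0,0,0],0.1],
])

```text
clock: 50.0
tcp_pos: [0.5506, -0.1259, 0.0004]
tcp_rot: [0.784, 0.621, -0.0, -0.0]
contact_force: [0.5, -0.7, -0.7]
opening: 0.244
finger_force: 39.1
```

Emit:
arm_command([
  [[0,0,0],[0,0,0],0.45],
  [[0,0,0],[0,0,0],0.45],
  [[0,0,0.1],[0,0,0],0.45],
  [[0,0,0.2],[0,0,0],0.45],
  [[0,0,0.35],[0,0,0],0.5],
  [[0,0,0.5],[0,0,0],0.5],
  [[0,0,0.65],[0,0,0],0.5],
  [[0,0,0.83],[0,0,0],0.5],
])

```text
clock: 50.8
tcp_pos: [0.5507, -0.126, 0.0851]
tcp_rot: [0.784, 0.621, 0.0, 0.0]
contact_force: [0.7, -0.4, -1.0]
opening: 0.499
finger_force: 0.0
```

Emit:
arm_command([
  [[-0.01,0.1,0],[0,0,0.004],0.5],
  [[-0.02,0.22,0],[0,0,0.008],0.5],
  [[-0.04,0.34,0],[0,0,0.013],0.5],
  [[-0.05,0.45,0],[0,0,0.017],0.5],
  [[-0.06,0.56,0],[0,0,0.021],0.5],
  [[-0.08,0.67,0],[0,0,0.026],0.5],
  [[-0.09,0.79,0],[0,0,0.03],0.5],
  [[-0.1,0.9,0],[0,0,0.034],0.5],
])

```text
clock: 51.6
tcp_pos: [0.5405, -0.0349, 0.0835]
tcp_rot: [0.768, 0.641, -0.0, -0.0]
contact_force: [-0.6, 0.5, 0.8]
opening: 0.503
finger_force: 0.0
```

Emit:
arm_command([
  [[-0.01,0.1,0],[0,0,0.004],0.5],
  [[-0.02,0.22,0],[0,0,0.008],0.5],
  [[-0.04,0.34,0],[0,0,0.013],0.5],
  [[-0.05,0.45,0],[0,0,0.017],0.5],
  [[-0.06,0.56,0],[0,0,0.021],0.5],
  [[-0.08,0.67,0],[0,0,0.026],0.5],
  [[-0.09,0.79,0],[0,0,0.03],0.5],
  [[-0.1,0.9,0],[0,0,0.034],0.5],
])

```text
clock: 52.4
tcp_pos: [0.5306, 0.0551, 0.0836]
tcp_rot: [0.751, 0.66, 0.0, -0.0]
contact_force: [-0.0, -0.2, -0.6]
opening: 0.502
finger_force: 0.0
```

Emit:
arm_command([
  [[-0.01,0.1,0],[0,0,0.004],0.5],
  [[-0.02,0.22,0],[0,0,0.008],0.5],
  [[-0.04,0.34,0],[0,0,0.013],0.5],
  [[-0.05,0.45,0],[0,0,0.017],0.5],
  [[-0.06,0.56,0],[0,0,0.021],0.5],
  [[-0.08,0.67,0],[0,0,0.026],0.5],
  [[-0.09,0.79,0],[0,0,0.03],0.5],
  [[-0.1,0.9,0],[0,0,0.034],0.5],
])

```text
clock: 53.2
tcp_pos: [0.5206, 0.1451, 0.0836]
tcp_rot: [0.734, 0.679, 0.0, -0.0]
contact_force: [-0.9, 0.0, 0.4]
opening: 0.503
finger_force: 0.0
```

Emit:
arm_command([
  [[-0.01,0.1,0],[0,0,0.004],0.5],
  [[-0.02,0.22,0],[0,0,0.008],0.5],
  [[-0.04,0.34,0],[0,0,0.013],0.5],
  [[-0.05,0.45,0],[0,0,0.017],0.5],
  [[-0.06,0.56,0],[0,0,0.021],0.5],
  [[-0.08,0.67,0],[0,0,0.026],0.5],
  [[-0.09,0.79,0],[0,0,0.03],0.5],
  [[-0.1,0.9,0],[0,0,0.034],0.5],
])

```text
clock: 54.0
tcp_pos: [0.5105, 0.235, 0.0836]
tcp_rot: [0.716, 0.698, -0.0, -0.0]
contact_force: [-0.0, 0.8, -0.3]
opening: 0.503
finger_force: 0.0
```

Emit:
arm_command([
  [[-0.01,0.1,0],[0,0,0.004],0.5],
  [[-0.02,0.22,0],[0,0,0.008],0.5],
  [[-0.04,0.34,0],[0,0,0.013],0.5],
  [[-0.05,0.45,0],[0,0,0.017],0.5],
  [[-0.06,0.56,0],[0,0,0.021],0.5],
  [[-0.08,0.67,0],[0,0,0.026],0.5],
  [[-0.09,0.79,0],[0,0,0.03],0.5],
  [[-0.11,0.91,0],[0,0,0.034],0.5],
])

```text
clock: 54.8
tcp_pos: [0.4996, 0.326, 0.0836]
tcp_rot: [0.698, 0.716, 0.0, 0.0]
contact_force: [0.8, 0.2, 0.2]
opening: 0.504
finger_force: 0.0
```

```bash
python3 tray.py pics/t4.png | grep -v '^tray'
```

```text
t 54.8 tcp [0.4996 0.326  0.0836] rv [2.194 2.248 0.   ] yaw_y 1.4 op 0.504 F [0.8 0.2 0.2] ff 0.0
[ 361  215   15  205 1363] [369.  345.6] col [ 15. 101. 131.] [array([0.5356, 0.2797]), array([0.009 , 0.1526]), np.float64(1.4551)]
[ 305  231   37   41 1357] [323.1 251.3] col [ 15. 111. 188.] [array([0.5017, 0.3319]), array([0.0218, 0.0261]), np.float64(5.3329)]
[308 315  30  41 665] [322.7 334.4] col [ 17. 144. 114.] [array([0.5031, 0.2726]), array([0.0197, 0.0306]), np.float64(1.425)]
```

Emit:
arm_command([
  [[0.015,0.01,-0.15],[0,0,0],0.5],
  [[0.015,0.01,-0.3],[0,0,0],0.5],
  [[0.015,0.01,-0.45],[0,0,0],0.5],
  [[0.015,0.01,-0.6],[0,0,0],0.5],
  [[0.015,0.01,-0.7],[0,0,0],0.5],
  [[0.015,0.01,-0.78],[0,0,0],0.5],
  [[0.015,0.01,-0.84],[0,0,0],0.5],
  [[0.015,0.01,-0.84],[0,0,0],0.5],
])

```text
clock: 55.65
tcp_pos: [0.5009, 0.3258, -0.0011]
tcp_rot: [0.699, 0.716, -0.0, -0.0]
contact_force: [-0.1, 0.7, 0.8]
opening: 0.501
finger_force: 0.0
```

Emit:
arm_command([
  [[0,0,0],[0,0,0],0.1],
  [[0,0,0],[0,0,0],0.1],
  [[0,0,0],[0,0,0],0.1],
  [[0,0,0],[0,0,0],0.1],
  [[0,0,0],[0,0,0],0.1],
  [[0,0,0],[0,0,0],0.1],
  [[0,0,0],[0,0,0],0.1],
  [[0,0,0],[0,0,0],0.1],
])

```text
clock: 56.45
tcp_pos: [0.5016, 0.3262, 0.0002]
tcp_rot: [0.699, 0.716, 0.001, 0.0]
contact_force: [-1.2, -0.7, 7.4]
opening: 0.242
finger_force: 39.8
```

Emit:
arm_command([
  [[0,0,0.05],[0,0,0],0.1],
  [[0,0,0.12],[0,0,0],0.1],
  [[0,0,0.2],[0,0,0],0.1],
  [[0,0,0.3],[0,0,0],0.1],
  [[0,0,0.4],[0,0,0],0.1],
  [[0,0,0.5],[0,0,0],0.1],
  [[0,0,0.6],[0,0,0],0.1],
  [[0,0,0.7],[0,0,0],0.1],
])

```text
clock: 57.25
tcp_pos: [0.5012, 0.326, 0.0705]
tcp_rot: [0.699, 0.716, 0.0, 0.0]
contact_force: [0.3, 1.2, 0.3]
opening: 0.246
finger_force: 39.1
```

Emit:
arm_command([
  [[0.01,-0.1,0],[0,0,-0.004],0.1],
  [[0.03,-0.21,0],[0,0,-0.008],0.1],
  [[0.04,-0.31,0],[0,0,-0.013],0.1],
  [[0.06,-0.42,0],[0,0,-0.017],0.1],
  [[0.07,-0.52,0],[0,0,-0.021],0.1],
  [[0.08,-0.63,0],[0,0,-0.026],0.1],
  [[0.1,-0.73,0],[0,0,-0.03],0.1],
  [[0.11,-0.84,0],[0,0,-0.034],0.1],
])

```text
clock: 58.05
tcp_pos: [0.5124, 0.2412, 0.0696]
tcp_rot: [0.717, 0.697, 0.0, 0.0]
contact_force: [0.3, -0.0, -0.8]
opening: 0.247
finger_force: 39.1
```

Emit:
arm_command([
  [[0.01,-0.1,0],[0,0,-0.004],0.1],
  [[0.03,-0.21,0],[0,0,-0.008],0.1],
  [[0.04,-0.31,0],[0,0,-0.013],0.1],
  [[0.06,-0.42,0],[0,0,-0.017],0.1],
  [[0.07,-0.52,0],[0,0,-0.021],0.1],
  [[0.08,-0.63,0],[0,0,-0.026],0.1],
  [[0.1,-0.73,0],[0,0,-0.03],0.1],
  [[0.11,-0.84,0],[0,0,-0.034],0.1],
])

```text
clock: 58.85
tcp_pos: [0.5234, 0.1572, 0.0696]
tcp_rot: [0.734, 0.679, 0.0, 0.0]
contact_force: [-0.7, -0.4, -0.1]
opening: 0.242
finger_force: 39.1
```

Emit:
arm_command([
  [[0.01,-0.1,0],[0,0,-0.004],0.1],
  [[0.03,-0.21,0],[0,0,-0.008],0.1],
  [[0.04,-0.31,0],[0,0,-0.013],0.1],
  [[0.06,-0.42,0],[0,0,-0.017],0.1],
  [[0.07,-0.52,0],[0,0,-0.021],0.1],
  [[0.08,-0.63,0],[0,0,-0.026],0.1],
  [[0.1,-0.73,0],[0,0,-0.03],0.1],
  [[0.11,-0.84,0],[0,0,-0.034],0.1],
])

```text
clock: 59.65
tcp_pos: [0.5344, 0.0732, 0.0696]
tcp_rot: [0.751, 0.66, 0.0, 0.0]
contact_force: [0.1, -0.6, 0.6]
opening: 0.243
finger_force: 39.1
```

Emit:
arm_command([
  [[0.01,-0.1,0],[0,0,-0.004],0.1],
  [[0.03,-0.21,0],[0,0,-0.008],0.1],
  [[0.04,-0.31,0],[0,0,-0.013],0.1],
  [[0.06,-0.42,0],[0,0,-0.017],0.1],
  [[0.07,-0.52,0],[0,0,-0.021],0.1],
  [[0.08,-0.63,0],[0,0,-0.026],0.1],
  [[0.1,-0.73,0],[0,0,-0.03],0.1],
  [[0.11,-0.84,0],[0,0,-0.034],0.1],
])

```text
clock: 60.45
tcp_pos: [0.5454, -0.0108, 0.0696]
tcp_rot: [0.768, 0.64, 0.0, 0.0]
contact_force: [0.2, -0.1, -1.0]
opening: 0.245
finger_force: 39.1
```

Emit:
arm_command([
  [[0.01,-0.1,0],[0,0,-0.004],0.1],
  [[0.03,-0.21,0],[0,0,-0.008],0.1],
  [[0.04,-0.31,0],[0,0,-0.013],0.1],
  [[0.06,-0.42,0],[0,0,-0.017],0.1],
  [[0.07,-0.52,0],[0,0,-0.021],0.1],
  [[0.1,-0.63,0],[0,0,-0.026],0.1],
  [[0.12,-0.73,0],[0,0,-0.03],0.1],
  [[0.13,-0.83,0],[0,0,-0.034],0.1],
])

```text
clock: 61.25
tcp_pos: [0.5585, -0.0938, 0.0696]
tcp_rot: [0.784, 0.621, 0.0, 0.0]
contact_force: [0.1, 0.0, 0.3]
opening: 0.241
finger_force: 39.1
```

Emit:
arm_command([
  [[0,0,-0.1],[0,0,0],0.1],
  [[0,0,-0.2],[0,0,0],0.1],
  [[0,0,-0.3],[0,0,0],0.1],
  [[0,0,-0.4],[0,0,0],0.1],
  [[0,0,-0.5],[0,0,0],0.1],
  [[0,0,-0.53],[0,0,0],0.1],
  [[0,0,-0.53],[0,0,0],0.1],
  [[0,0,-0.53],[0,0,0],0.1],
])

```text
clock: 62.05
tcp_pos: [0.5583, -0.093, 0.0167]
tcp_rot: [0.784, 0.621, 0.0, 0.0]
contact_force: [-0.6, -0.4, -0.6]
opening: 0.241
finger_force: 39.1
```

```bash
python3 held.py pics/w9.png 260 | sed 's/np.float64//g'
```

```text
t 62.05 tcp [ 0.5583 -0.093   0.0167] rv [2.462 1.951 0.   ] yaw_y -13.23 op 0.241 F [-0.6 -0.4 -0.6] ff 39.1424435377121
col 311 [(155.5, 110, 137, 'z.02', (65.8), 'ptop', (67.5), 'pbot', (66.2)), (172.5, 142, 97, 'z.02', (58.5), 'ptop', (61.4), 'pbot', (59.2)), (189.5, 90, 163, 'z.02', (51.0), 'ptop', (55.3), 'pbot', (52.0)), (192.5, 103, 117, 'z.02', (49.7), 'ptop', (54.2), 'pbot', (50.7)), (203.5, 114, 15, 'z.02', (44.7), 'ptop', (50.1), 'pbot', (46.0)), (254.5, 15, 84, 'z.02', (20.5), 'ptop', (30.1), 'pbot', (22.8)), (260.5, 84, 113, 'z.02', (17.6), 'ptop', (27.7), 'pbot', (19.9)), (269.5, 116, 23, 'z.02', (13.0), 'ptop', (23.9), 'pbot', (15.6)), (279.5, 12, 86, 'z.02', (7.9), 'ptop', (19.7), 'pbot', (10.7)), (300.5, 90, 179, 'z.02', (-3.1), 'ptop', (10.6), 'pbot', (0.1)), (345.5, 187, 130, 'z.02', (-28.3), 'ptop', (-10.2), 'pbot', (-24.0)), (348.5, 156, 181, 'z.02', (-30.1), 'ptop', (-11.6), 'pbot', (-25.7))]
col 325 [(152.5, 113, 164, 'z.02', (67.1), 'ptop', (68.5), 'pbot', (67.4)), (173.5, 165, 97, 'z.02', (58.1), 'ptop', (61.1), 'pbot', (58.8)), (186.5, 98, 95, 'z.02', (52.4
[... 311 characters left out ...]
 110, 'z.02', (17.6), 'ptop', (27.7), 'pbot', (19.9)), (269.5, 116, 23, 'z.02', (13.0), 'ptop', (23.9), 'pbot', (15.6)), (279.5, 18, 86, 'z.02', (7.9), 'ptop', (19.7), 'pbot', (10.7)), (300.5, 91, 178, 'z.02', (-3.1), 'ptop', (10.6), 'pbot', (0.1)), (345.5, 186, 132, 'z.02', (-28.3), 'ptop', (-10.2), 'pbot', (-24.0)), (348.5, 158, 180, 'z.02', (-30.1), 'ptop', (-11.6), 'pbot', (-25.7))]
row 260 [(260.5, 145, 173, (-27.8)), (288.5, 176, 127, (-14.6)), (292.5, 140, 102, (-12.7)), (352.5, 105, 174, (15.6)), (380.5, 173, 144, (28.8))]
row 325 [(269.5, 19, 67, (-20.6)), (284.5, 67, 14, (-14.4)), (294.5, 11, 184, (-10.3)), (344.5, 183, 10, (10.3)), (353.5, 15, 67, (14.0)), (368.5, 68, 20, (20.2))]
```

Emit:
arm_command([
  [[0.003,-0.003,0],[0,0,0],0.1],
  [[0.003,-0.003,-0.03],[0,0,0],0.1],
  [[0.003,-0.003,-0.06],[0,0,0],0.1],
  [[0.003,-0.003,-0.09],[0,0,0],0.1],
  [[0.003,-0.003,-0.12],[0,0,0],0.1],
  [[0.003,-0.003,-0.15],[0,0,0],0.1],
  [[0.003,-0.003,-0.16],[0,0,0],0.1],
  [[0.003,-0.003,-0.16],[0,0,0],0.1],
])

```text
clock: 62.9
tcp_pos: [0.5584, -0.0932, 0.0004]
tcp_rot: [0.784, 0.621, -0.0, -0.0]
contact_force: [0.4, 0.1, 0.3]
opening: 0.24
finger_force: 39.1
```

Emit:
arm_command([
  [[0,0,0],[0,0,0],0.45],
  [[0,0,0],[0,0,0],0.45],
  [[0,0,0.1],[0,0,0],0.45],
  [[0,0,0.2],[0,0,0],0.45],
  [[0,0,0.4],[0,0,0],0.5],
  [[0,0,0.6],[0,0,0],0.5],
  [[0,0,0.8],[0,0,0],0.5],
  [[0,0,1],[0,0,0],0.5],
])

```text
clock: 63.7
tcp_pos: [0.5586, -0.0933, 0.1025]
tcp_rot: [0.784, 0.621, 0.0, 0.0]
contact_force: [-1.2, 0.0, -0.2]
opening: 0.503
finger_force: 0.0
```

Emit:
arm_command([
  [[0.03,-0.05,0],[0,0,-0.04],0.5],
  [[0.06,-0.11,0],[0,0,-0.09],0.5],
  [[0.09,-0.17,0],[0,0,-0.13],0.5],
  [[0.12,-0.22,0],[0,0,-0.17],0.5],
  [[0.15,-0.28,0],[0,0,-0.22],0.5],
  [[0.18,-0.34,0],[0,0,-0.26],0.5],
  [[0.2,-0.39,0],[0,0,-0.3],0.5],
  [[0.23,-0.45,0],[0,0,-0.345],0.5],
])

```text
clock: 64.5
tcp_pos: [0.5816, -0.1385, 0.1017]
tcp_rot: [0.917, 0.399, 0.0, 0.0]
contact_force: [-0.1, 0.1, -0.1]
opening: 0.501
finger_force: 0.0
```

Emit:
arm_command([
  [[0.03,-0.05,0],[0,0,-0.04],0.5],
  [[0.06,-0.11,0],[0,0,-0.09],0.5],
  [[0.09,-0.17,0],[0,0,-0.13],0.5],
  [[0.12,-0.22,0],[0,0,-0.17],0.5],
  [[0.15,-0.28,0],[0,0,-0.22],0.5],
  [[0.18,-0.34,0],[0,0,-0.26],0.5],
  [[0.2,-0.39,0],[0,0,-0.3],0.5],
  [[0.23,-0.45,0],[0,0,-0.345],0.5],
])

```text
clock: 65.3
tcp_pos: [0.6046, -0.1835, 0.1017]
tcp_rot: [0.989, 0.151, 0.0, 0.0]
contact_force: [-0.1, 0.1, 0.2]
opening: 0.499
finger_force: 0.0
```

Emit:
arm_command([
  [[0.03,-0.05,0],[0,0,-0.04],0.5],
  [[0.06,-0.11,0],[0,0,-0.09],0.5],
  [[0.09,-0.17,0],[0,0,-0.13],0.5],
  [[0.12,-0.22,0],[0,0,-0.17],0.5],
  [[0.15,-0.28,0],[0,0,-0.22],0.5],
  [[0.18,-0.34,0],[0,0,-0.26],0.5],
  [[0.23,-0.43,0],[0,0,-0.33],0.5],
  [[0.23,-0.43,0],[0,0,-0.345],0.5],
])

```text
clock: 66.1
tcp_pos: [0.6281, -0.2272, 0.1016]
tcp_rot: [0.994, -0.108, 0.001, 0.0]
contact_force: [-0.8, 0.6, -0.4]
opening: 0.498
finger_force: 0.0
```

```bash
cat > strap.py <<'E'
from meas import *
import sys
s=state(); m=camera_model("wrist"); im=cv2.cvtColor(read_camera("wrist"),cv2.COLOR_RGB2BGR); cv2.imwrite(sys.argv[1],im)
t=s["tcp_pos"]; R0=R.from_quat(s["tcp_rot"]); tx=R0.apply([1,0,0])[:2]; ty=R0.apply([0,1,0])[:2]
print("q",np.round(s["joint_pos"],2))
z=float(sys.argv[2]); h,S,v=cv2.split(cv2.cvtColor(im,cv2.COLOR_BGR2HSV))
st=cv2.morphologyEx(((S<45)&(v>60)).astype(np.uint8),cv2.MORPH_OPEN,np.ones((3,3)))
n,l,stt,c=cv2.connectedComponentsWithStats(st)
for i in range(1,n):
    if stt[i,4]>1500:
        ct,hi=cv2.findContours((l==i).astype(np.uint8),cv2.RETR_CCOMP,cv2.CHAIN_APPROX_NONE)
        r=rect(m,l==i,z); print("grey",stt[i],np.round(r[0],4),np.round(r[1],4),round(r[2],2))
        for k,cc in enumerate(ct):
            if hi[0][k][3]>=0 and cv2.contourArea(cc)>60:
                P=(plane(m,cc.reshape(-1,2),z)[:,:2]*1e4).astype(np.float32); (q,sz,a)=cv2.minAreaRect(P); q=np.array(q)/1e4
                print("  hole",np.round(q,4),np.round(sz,0)/10,round(a,2),"rel tool xy mm",np.round([(q-t[:2])@tx*1e3,(q-t[:2])@ty*1e3],1))
E
python3 strap.py pics/k1.png 0.04
python3 - <<'E'
import cv2; im=cv2.imread("pics/k1.png"); cv2.imwrite("pics/k1s.png",im)
E
```

```text
t 66.1 tcp [ 0.6281 -0.2272  0.1016] rv [ 3.123e+00 -3.390e-01  2.000e-03] yaw_y -102.38 op 0.498 F [-0.8  0.6 -0.4] ff 0.0
q [-0.44  0.66  1.34 -0.    1.14  1.35]
grey [  291    57    59   343 15105] [ 0.6279 -0.2273] [0.0345 0.2327] 78.03
  hole [ 0.6218 -0.2263] [23.1 32.1] 76.88 rel tool xy mm [-6.2  0.5]
  hole [ 0.7162 -0.2463] [16.1 30.6] 77.59 rel tool xy mm [90.2 -0.2]
grey [ 105  320  119   56 3160] [ 0.579 -0.102] [0.0856 0.0465] 75.94
```

View pics/k1.png

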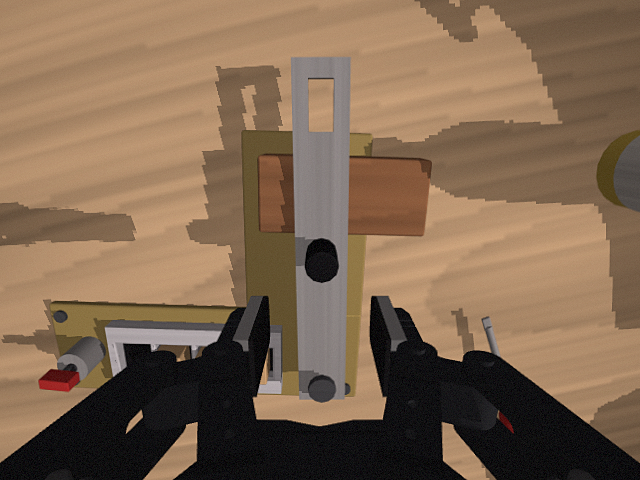

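Emit:
arm_command([
  [[0,0,-0.15],[0,0,0],0.5],
  [[0,0,-0.3],[0,0,0],0.5],
  [[0,0,-0.45],[0,0,0],0.5],
  [[0,0,-0.6],[0,0,0],0.5],
  [[0,0,-0.7],[0,0,0],0.5],
  [[0,0,-0.78],[0,0,0],0.5],
  [[0,0,-0.81],[0,0,0],0.5],
  [[0,0,-0.81],[0,0,0],0.5],
], newtons=30)

```text
clock: 66.95
tcp_pos: [0.6274, -0.2263, 0.0193]
tcp_rot: [0.994, -0.106, -0.0, -0.0]
contact_force: [1.4, -0.0, 0.5]
opening: 0.5
finger_force: 0.0
```

Emit:
arm_command([
  [[0,0,0],[0,0,0],0.1],
  [[0,0,0],[0,0,0],0.1],
  [[0,0,0],[0,0,0],0.1],
  [[0,0,0],[0,0,0],0.1],
  [[0,0,0],[0,0,0],0.1],
  [[0,0,0],[0,0,0],0.1],
  [[0,0,0],[0,0,0],0.1],
  [[0,0,0],[0,0,0],0.1],
])

```text
clock: 67.75
tcp_pos: [0.6279, -0.2265, 0.0203]
tcp_rot: [0.994, -0.106, 0.001, 0.0]
contact_force: [-0.7, -0.6, 5.4]
opening: 0.219
finger_force: 29.5
```

```bash
python3 strap.py pics/k2.png 0.04
```

```text
t 67.75 tcp [ 0.6279 -0.2265  0.0203] rv [ 3.123e+00 -3.330e-01  2.000e-03] yaw_y -102.19 op 0.219 F [-0.7 -0.6  5.4] ff 29.468874335289
q [-0.44  0.76  1.4  -0.    0.98  1.35]
grey [  270    10    99   338 22576] [ 0.6755 -0.2358] [0.0441 0.1366] 77.76
  hole [ 0.7169 -0.2441] [15.4 30.9] 77.76 rel tool xy mm [90.8 -1.5]
grey [ 285  356   70   70 3718] [ 0.5845 -0.2163] [0.0339 0.04  ] 77.77
grey [  29  384   93   57 2708] [ 0.605  -0.0895] [0.0245 0.0611] 21.57
```

Emit:
arm_command([
  [[0,0,0.02],[0,0,0],0.1],
  [[-0.005,0.001,0.04],[0,0,0],0.1],
  [[-0.01,0.002,0.07],[0,0,0],0.1],
  [[-0.015,0.003,0.1],[0,0,0],0.1],
  [[-0.02,0.004,0.12],[0,0,0],0.1],
  [[-0.03,0.006,0.15],[0,0,0],0.1],
  [[-0.035,0.007,0.17],[0,0,0],0.1],
  [[-0.035,0.007,0.17],[0,0,0],0.1],
])

```text
clock: 68.6
tcp_pos: [0.6239, -0.2255, 0.0369]
tcp_rot: [0.994, -0.106, 0.0, -0.0]
contact_force: [-0.6, 0.6, -3.9]
opening: 0.226
finger_force: 29.4
```

```bash
python3 strap.py pics/k3.png 0.066
python3 - <<'E'
import numpy as np
P=np.array([.5305,-.2055]); r=.0965; a0=-12.2; n=3; step=88.5/n
for k in range(n):
    a=np.radians(a0+k*step); s=P+r*np.array([np.cos(a),np.sin(a)])
    print("call",k,"start",s.round(4)); print([[round(float(x),3) for x in (P+r*np.array([np.cos(b),np.sin(b)])-s)*10]+[round(float(b-a)/1.5,3)] for b in a+np.radians(step)*np.arange(1,9)/8])
E
```

```text
t 68.6 tcp [ 0.6239 -0.2255  0.0369] rv [-3.124  0.334 -0.   ] yaw_y -102.19 op 0.226 F [-0.6  0.6 -3.9] ff 29.44108933210373
q [-0.44  0.73  1.4   0.    1.01  1.35]
grey [  262     0   107   348 24173] [ 0.6746 -0.2356] [0.0413 0.1309] 77.73
  hole [ 0.716  -0.2432] [15.4 30.9] 78.49 rel tool xy mm [93.7 -2.2]
grey [ 287  355   68   71 3667] [ 0.588  -0.2172] [0.0303 0.0379] 79.55
grey [  47  362  110   66 3378] [ 0.6157 -0.1147] [0.0269 0.0638] 21.38
grey [   0  382   50   58 1758] [ 0.6055 -0.0754] [0.0174 0.0407] 31.52
call 0 start [ 0.6248 -0.2259]
[[0.011, 0.061, 0.043], [0.018, 0.123, 0.086], [0.022, 0.185, 0.129], [0.021, 0.247, 0.172], [0.016, 0.309, 0.215], [0.007, 0.37, 0.257], [-0.005, 0.431, 0.3], [-0.022, 0.491, 0.343]]
call 1 start [ 0.6226 -0.1768]
[[-0.02, 0.059, 0.043], [-0.044, 0.116, 0.086], [-0.072, 0.171, 0.129], [-0.103, 0.225, 0.172], [-0.138, 0.277, 0.215], [-0.176, 0.326, 0.257], [-0.217, 0.373, 0.3], [-0.261, 0.416, 0.343]]
call 2 start [ 0.5966 -0.1352]
[[-0.047, 0.041, 0.043], [-0.096, 0.079, 0.086], [-0.147, 0.114, 0.129], [-0.201, 0.145, 0.172], [-0.256, 0.173, 0.215], [-0.314, 0.197, 0.257], [-0.372, 0.217, 0.3], [-0.432, 0.234, 0.343]]
```

Emit:
arm_command([
  [[0.011,0.061,0],[0,0,0.043],0.1],
  [[0.018,0.123,0],[0,0,0.086],0.1],
  [[0.022,0.185,0],[0,0,0.129],0.1],
  [[0.021,0.247,0],[0,0,0.172],0.1],
  [[0.016,0.309,0],[0,0,0.215],0.1],
  [[0.007,0.37,0],[0,0,0.257],0.1],
  [[-0.005,0.431,0],[0,0,0.3],0.1],
  [[-0.022,0.491,0],[0,0,0.343],0.1],
])

```text
clock: 69.45
tcp_pos: [0.6219, -0.1764, 0.0366]
tcp_rot: [0.988, 0.152, 0.0, 0.0]
contact_force: [-1.6, -0.9, -4.5]
opening: 0.221
finger_force: 29.6
```

Emit:
arm_command([
  [[-0.02,0.059,0],[0,0,0.043],0.1],
  [[-0.044,0.116,0],[0,0,0.086],0.1],
  [[-0.072,0.171,0],[0,0,0.129],0.1],
  [[-0.103,0.225,0],[0,0,0.172],0.1],
  [[-0.138,0.277,0],[0,0,0.215],0.1],
  [[-0.176,0.326,0],[0,0,0.257],0.1],
  [[-0.217,0.373,0],[0,0,0.3],0.1],
  [[-0.261,0.416,0],[0,0,0.343],0.1],
])

```text
clock: 70.25
tcp_pos: [0.5949, -0.1351, 0.0363]
tcp_rot: [0.917, 0.398, -0.001, -0.0]
contact_force: [-5.5, -5.9, -6.4]
opening: 0.225
finger_force: 29.4
```

```bash
python3 strap.py pics/k4.png 0.066
```

```text
t 70.25 tcp [ 0.5949 -0.1351  0.0363] rv [-2.882e+00 -1.251e+00  2.000e-03] yaw_y -43.07 op 0.225 F [-5.5 -5.9 -6.4] ff 29.425609409809113
q [-0.32  0.68  1.55 -0.    0.92  0.43]
grey [  117     0   252   358 35319] [ 0.6067 -0.0776] [0.1344 0.0964] 49.44
  hole [ 0.5783 -0.0896] [20.3 24.2] 76.97 rel tool xy mm [ 21.9 -43.3]
  hole [ 0.587  -0.0674] [19.8 17.1] 76.75 rel tool xy mm [ 44.1 -52. ]
  hole [ 0.6576 -0.0648] [30.7 15.7] 47.58 rel tool xy mm [94.2 -2.2]
grey [ 104  122   61   53 2057] [ 0.5949 -0.0366] [0.0196 0.0192] 60.1
grey [ 288  355   67   71 3689] [ 0.5707 -0.1611] [0.0377 0.0299] 48.63
```

Emit:
arm_command([
  [[-0.055,0.031,0],[0,0,0.043],0.1],
  [[-0.108,0.064,0],[0,0,0.086],0.1],
  [[-0.157,0.099,0],[0,0,0.129],0.1],
  [[-0.21,0.128,0],[0,0,0.172],0.1],
  [[-0.264,0.155,0],[0,0,0.215],0.1],
  [[-0.32,0.178,0],[0,0,0.257],0.1],
  [[-0.377,0.198,0],[0,0,0.3],0.1],
  [[-0.437,0.215,0],[0,0,0.343],0.1],
])

```text
clock: 71.1
tcp_pos: [0.552, -0.1134, 0.0366]
tcp_rot: [0.786, 0.618, 0.0, 0.0]
contact_force: [-0.5, -1.8, -2.6]
opening: 0.222
finger_force: 29.6
```

```bash
cat > slot.py <<'E'
from meas import *
import sys
zs=float(sys.argv[2]); s=state(); m=camera_model("wrist"); im=cv2.cvtColor(read_camera("wrist"),cv2.COLOR_RGB2BGR); cv2.imwrite(sys.argv[1],im)
t=s["tcp_pos"]; R0=R.from_quat(s["tcp_rot"]); F=np.c_[R0.apply([1,0,0])[:2],R0.apply([0,1,0])[:2]]
h,S,v=cv2.split(cv2.cvtColor(im,cv2.COLOR_BGR2HSV)); yaw=np.degrees(np.arctan2(F[1,0],F[0,0]))
red=(((h<8)|(h>172))&(S>150)&(v>60)).astype(np.uint8); red[300:]=0
n,l,st,c=cv2.connectedComponentsWithStats(red)
for i in range(1,n):
    if st[i,4]>40:
        P=plane(m,np.argwhere(l==i)[:,::-1],.056)[:,:2]; r=rect(m,l==i,.056); print("red",st[i],c[i].round(1),"tool mm",((P.mean(0)-t[:2])@F*1e3).round(1),np.round(r[1]*1e3,1),"ang",round(r[2],1),"toolx yaw",round(yaw,1))
g=cv2.morphologyEx(((S<45)&(v>50)).astype(np.uint8),cv2.MORPH_OPEN,np.ones((3,3)))
for r in (70,85,100,115,130,145,160): 
    p=np.flatnonzero(np.diff(g[r,230:410].astype(int))); print("row",r,[(int(c)+230,float(((plane(m,[(c+230.5,r)],zs)[0,:2]-t[:2])@F*1e3).round(1)[1])) for c in p])
for c0 in (312,326):
    p=np.flatnonzero(np.diff(g[:300,c0].astype(int))); print("col",c0,[(int(r),float(((plane(m,[(c0,r+.5)],zs)[0,:2]-t[:2])@F*1e3).round(1)[0])) for r in p])
E
python3 slot.py pics/k5.png 0.066
```

```text
t 71.1 tcp [ 0.552  -0.1134  0.0366] rv [2.468 1.943 0.   ] yaw_y -13.6 op 0.222 F [-0.5 -1.8 -2.6] ff 29.635212421417236
red [ 313   48   21   65 1040] [321.8  78.5] tool mm [94.8  0.9] [22.3  7. ] ang 73.6 toolx yaw 76.4
row 70 [(266, -18.2), (293, -8.9), (299, -6.8), (308, -3.7), (335, 5.6), (364, 15.6)]
row 85 [(266, -18.4), (293, -9.0), (294, -8.6), (308, -3.8), (335, 5.6), (364, 15.8)]
row 100 [(267, -18.2), (294, -8.7), (297, -7.7), (307, -4.1), (333, 5.0), (363, 15.6)]
row 115 [(268, -18.0), (295, -8.4), (310, -3.1), (330, 4.0), (336, 6.1), (363, 15.7)]
row 130 [(269, -17.9), (363, 15.9)]
row 145 [(263, -20.2), (379, 21.8)]
row 160 [(263, -20.5), (378, 21.7)]
col 312 [(27, 109.6), (112, 82.3), (115, 81.2), (120, 79.5), (284, 16.5)]
col 326 [(26, 109.9), (113, 81.9), (116, 80.9), (120, 79.5), (284, 16.5)]
```

Emit:
arm_command([
  [[0.006,-0.001,0],[0,0,-0.004],0.1],
  [[0.012,-0.003,0],[0,0,-0.008],0.1],
  [[0.012,-0.003,0],[0,0,-0.008],0.1],
  [[0.012,-0.003,0],[0,0,-0.008],0.1],
  [[0.012,-0.003,0],[0,0,-0.008],0.1],
  [[0.012,-0.003,0],[0,0,-0.008],0.1],
  [[0.012,-0.003,0],[0,0,-0.008],0.1],
  [[0.012,-0.003,0],[0,0,-0.008],0.1],
])

```text
clock: 71.95
tcp_pos: [0.5532, -0.1137, 0.0366]
tcp_rot: [0.79, 0.613, -0.0, 0.0]
contact_force: [-0.1, -1.1, -2.7]
opening: 0.218
finger_force: 29.7
```

```bash
python3 slot.py pics/k6.png 0.066
```

```text
t 71.95 tcp [ 0.5532 -0.1137  0.0366] rv [ 2.483  1.925 -0.   ] yaw_y -14.44 op 0.218 F [-0.1 -1.1 -2.7] ff 29.679808616638184
red [ 307   48   24   65 1314] [317.9  79.4] tool mm [94.4 -0.5] [22.5  7.8] ang 72.2 toolx yaw 75.6
row 70 [(266, -18.2), (293, -8.9), (294, -8.5), (307, -4.1), (329, 3.5), (364, 15.6)]
row 85 [(266, -18.4), (306, -4.4), (328, 3.2), (364, 15.7)]
row 100 [(267, -18.2), (294, -8.7), (295, -8.4), (306, -4.5), (327, 2.9), (363, 15.5)]
row 115 [(268, -18.0), (295, -8.4), (309, -3.5), (323, 1.5), (336, 6.1), (363, 15.7)]
row 130 [(269, -17.9), (363, 15.9)]
row 145 [(260, -21.3), (377, 21.1)]
row 160 [(261, -21.2), (376, 21.0)]
col 312 [(27, 109.6), (112, 82.2), (115, 81.2), (120, 79.5), (284, 16.5)]
col 326 [(26, 109.9), (120, 79.5), (284, 16.5)]
```

Emit:
arm_command([
  [[0.004,-0.001,0],[0,0,-0.003],0.1],
  [[0.005,0.004,-0.03],[0,0,-0.003],0.1],
  [[0.006,0.008,-0.05],[0,0,-0.003],0.1],
  [[0.008,0.013,-0.07],[0,0,-0.003],0.1],
  [[0.009,0.018,-0.09],[0,0,-0.003],0.1],
  [[0.01,0.022,-0.11],[0,0,-0.003],0.1],
  [[0.011,0.026,-0.13],[0,0,-0.003],0.1],
  [[0.011,0.026,-0.13],[0,0,-0.003],0.1],
])

```text
clock: 72.8
tcp_pos: [0.5542, -0.1109, 0.0233]
tcp_rot: [0.792, 0.611, -0.0, -0.0]
contact_force: [0.2, 2.2, 1.3]
opening: 0.222
finger_force: 30.1
```

```bash
python3 slot.py pics/k7.png 0.045
```

```text
t 72.8 tcp [ 0.5542 -0.1109  0.0233] rv [-2.487 -1.919  0.   ] yaw_y -14.69 op 0.222 F [0.2 2.2 1.3] ff 30.119494199752808
red [ 304   49   26   71 1583] [315.8  83.5] tool mm [91.4 -1.2] [22.4  7.8] ang 72.2 toolx yaw 75.3
row 70 [(268, -18.5), (294, -9.0), (295, -8.7), (304, -5.4), (328, 3.3), (361, 15.4)]
row 85 [(269, -18.3), (304, -5.4), (327, 3.0), (361, 15.5)]
row 100 [(270, -18.1), (295, -8.8), (296, -8.5), (303, -5.9), (327, 3.0), (361, 15.7)]
row 115 [(270, -18.3), (303, -5.9), (326, 2.7), (361, 15.8)]
row 130 [(271, -18.1), (361, 16.0)]
row 145 [(272, -17.9), (361, 16.1)]
row 160 [(255, -24.7), (379, 23.3)]
col 312 [(4, 119.0), (39, 107.6), (119, 80.2), (122, 79.1), (127, 77.3), (288, 11.3)]
col 326 [(4, 118.9), (39, 107.6), (116, 81.2), (120, 79.8), (126, 77.6), (287, 11.8)]
```

Emit:
arm_command([
  [[0.001,0.003,-0.01],[0,0,0],0.1],
  [[0.001,0.005,-0.02],[0,0,0],0.1],
  [[0.002,0.007,-0.03],[0,0,0],0.1],
  [[0.002,0.008,-0.035],[0,0,0],0.1],
  [[0.002,0.008,-0.035],[0,0,0],0.1],
  [[0.002,0.008,-0.035],[0,0,0],0.1],
  [[0.002,0.008,-0.035],[0,0,0],0.1],
  [[0.002,0.008,-0.035],[0,0,0],0.1],
])

```text
clock: 73.65
tcp_pos: [0.5545, -0.1104, 0.0205]
tcp_rot: [0.792, 0.611, 0.0, 0.0]
contact_force: [-2.2, 1.3, 12.6]
opening: 0.223
finger_force: 31.3
```

Emit:
arm_command([
  [[0,0,0],[0,0,0],0.35],
  [[0,0,0],[0,0,0],0.45],
  [[0,0,0],[0,0,0],0.5],
  [[0,0,0.1],[0,0,0],0.5],
  [[0,0,0.25],[0,0,0],0.5],
  [[0,0,0.4],[0,0,0],0.5],
  [[0,0,0.55],[0,0,0],0.5],
  [[0,0,0.65],[0,0,0],0.5],
])

```text
clock: 74.45
tcp_pos: [0.5549, -0.1104, 0.0867]
tcp_rot: [0.792, 0.611, 0.0, 0.001]
contact_force: [0.4, 0.1, -0.0]
opening: 0.505
finger_force: 0.0
```

```bash
python3 slot.py pics/k8.png 0.04;  python3 - <<'E'
from h import *
im=read_camera("side")[:,:,::-1]; a=im[150:290,190:330]; w=cv2.imread("pics/k8.png")
cv2.imwrite("pics/v14.png",np.hstack([cv2.resize(a,(400,400),interpolation=cv2.INTER_CUBIC),cv2.resize(w[40:340,170:470],(400,400))]))
E
```

```text
t 74.45 tcp [ 0.5549 -0.1104  0.0867] rv [2.486e+00 1.918e+00 1.000e-03] yaw_y -14.69 op 0.505 F [ 0.4  0.1 -0. ] ff 0.0
red [308  78  17  47 706] [315.8 101. ] tool mm [90.8 -1.8] [22.1  7.7] ang 72.4 toolx yaw 75.3
row 70 [(259, -32.1), (273, -24.6), (283, -19.2), (347, 15.1), (358, 21.0), (372, 28.5)]
row 85 [(284, -18.8), (302, -9.1), (304, -8.0), (308, -5.9), (324, 2.8), (327, 4.4), (330, 6.0), (347, 15.2)]
row 100 [(285, -18.5), (307, -6.5), (324, 2.8), (347, 15.3)]
row 115 [(285, -18.7), (307, -6.6), (323, 2.3), (347, 15.5)]
row 130 [(286, -18.3), (303, -8.8), (329, 5.6), (347, 15.6)]
row 145 [(271, -27.0), (362, 24.2)]
row 160 [(271, -27.2), (362, 24.5)]
col 312 [(49, 118.0), (71, 107.1), (130, 76.6), (245, 9.7), (290, -20.0)]
col 326 [(49, 118.0), (73, 106.1), (84, 100.6), (124, 79.8), (130, 76.6), (245, 9.7), (290, -20.0)]
```

Emit:
arm_command([
  [[0.03,0.11,0],[0,0,-0.004],0.4],
  [[0.06,0.22,0],[0,0,-0.008],0.35],
  [[0.08,0.33,0],[0,0,-0.013],0.3],
  [[0.11,0.44,0],[0,0,-0.017],0.3],
  [[0.14,0.55,0],[0,0,-0.021],0.3],
  [[0.17,0.66,0],[0,0,-0.026],0.3],
  [[0.19,0.77,0],[0,0,-0.03],0.3],
  [[0.22,0.88,0],[0,0,-0.034],0.3],
])

```text
clock: 75.35
tcp_pos: [0.5766, -0.0213, 0.085]
tcp_rot: [0.807, 0.59, -0.0, -0.0]
contact_force: [0.3, -0.4, -1.0]
opening: 0.299
finger_force: 0.0
```

Emit:
arm_command([
  [[0,0,-0.1],[0,0,0],0.3],
  [[0,0,-0.2],[0,0,0],0.3],
  [[0,0,-0.3],[0,0,0],0.3],
  [[0,0,-0.4],[0,0,0],0.3],
  [[0,0,-0.45],[0,0,0],0.3],
  [[0,0,-0.45],[0,0,0],0.3],
  [[0,0,-0.45],[0,0,0],0.3],
  [[0,0,-0.45],[0,0,0],0.3],
])

```text
clock: 76.15
tcp_pos: [0.5768, -0.0224, 0.0405]
tcp_rot: [0.807, 0.59, 0.0, 0.0]
contact_force: [0.2, 0.2, 0.0]
opening: 0.297
finger_force: 0.0
```

```bash
sed 's/red\[300:\]=0/pass/' slot.py > wing.py; python3 wing.py pics/k9.png 0.04 | head -4
```

```text
t 76.15 tcp [ 0.5768 -0.0224  0.0405] rv [2.535e+00 1.855e+00 1.000e-03] yaw_y -17.62 op 0.297 F [0.2 0.2 0. ] ff 0.0
red [310 274  18  54 906] [318.2 301.1] tool mm [ 2.3 -0.7] [26.3  7.8] ang 71.9 toolx yaw 72.4
row 70 []
row 85 []
```

Emit:
arm_command([
  [[-0.007,0.002,0],[0,0,0],0.3],
  [[-0.007,0.002,-0.05],[0,0,0],0.3],
  [[-0.007,0.002,-0.1],[0,0,0],0.3],
  [[-0.007,0.002,-0.15],[0,0,0],0.3],
  [[-0.007,0.002,-0.2],[0,0,0],0.3],
  [[-0.007,0.002,-0.22],[0,0,0],0.3],
  [[-0.007,0.002,-0.22],[0,0,0],0.3],
  [[-0.007,0.002,-0.22],[0,0,0],0.3],
], newtons=20)

```text
clock: 77.0
tcp_pos: [0.5758, -0.0221, 0.0181]
tcp_rot: [0.807, 0.59, 0.0, 0.0]
contact_force: [0.4, 0.1, -0.2]
opening: 0.302
finger_force: 0.0
```

Emit:
arm_command([
  [[0,0,0],[0,0,0],0.03],
  [[0,0,0],[0,0,0],0.03],
  [[0,0,0],[0,0,0],0.03],
  [[0,0,0],[0,0,0],0.03],
  [[0,0,0],[0,0,0],0.03],
  [[0,0,0],[0,0,0],0.03],
  [[0,0,0],[0,0,0],0.03],
  [[0,0,0],[0,0,0],0.03],
])

```text
clock: 77.8
tcp_pos: [0.5763, -0.0222, 0.0183]
tcp_rot: [0.807, 0.59, 0.0, 0.0]
contact_force: [4.3, -1.3, 5.9]
opening: 0.085
finger_force: 23.8
```

Emit:
arm_command([
  [[0,0,0],[0,0,-0.06],0.03],
  [[0,0,0],[0,0,-0.12],0.03],
  [[0,0,0],[0,0,-0.19],0.03],
  [[0,0,0],[0,0,-0.25],0.03],
  [[0,0,0],[0,0,-0.31],0.03],
  [[0,0,0],[0,0,-0.37],0.03],
  [[0,0,0],[0,0,-0.43],0.03],
  [[0,0,0],[0,0,-0.498],0.03],
])

```text
clock: 78.6
tcp_pos: [0.5769, -0.0226, 0.0183]
tcp_rot: [0.967, 0.254, 0.001, 0.001]
contact_force: [7.8, -7.4, 2.1]
opening: 0.089
finger_force: 23.3
```

Emit:
arm_command([
  [[0,0,0],[0,0,-0.06],0.03],
  [[0,0,0],[0,0,-0.12],0.03],
  [[0,0,0],[0,0,-0.19],0.03],
  [[0,0,0],[0,0,-0.25],0.03],
  [[0,0,0],[0,0,-0.31],0.03],
  [[0,0,0],[0,0,-0.37],0.03],
  [[0,0,0],[0,0,-0.45],0.03],
  [[0,0,0],[0,0,-0.498],0.03],
])

```text
clock: 79.4
tcp_pos: [0.5771, -0.0233, 0.0184]
tcp_rot: [0.993, -0.117, 0.001, 0.001]
contact_force: [6.6, -13.2, 1.4]
opening: 0.084
finger_force: 23.2
```

```bash
python3 -c "
from h import *
s=state(); print(s['wrist_torque'],np.round(s['joint_pos'],2))"
```

```text
t 79.4 tcp [ 0.5771 -0.0233  0.0184] rv [ 3.119 -0.369  0.004] yaw_y -103.48 op 0.084 F [  6.6 -13.2   1.4] ff 23.240350327687338
[-2.15804689 -1.16535274  0.08675391] [-0.14  0.67  1.64 -0.    0.82  1.66]
```

Emit:
arm_command([
  [[0,0,0],[0,0,0],0.2],
  [[0,0,0],[0,0,0],0.3],
  [[0,0,0],[0,0,0],0.3],
  [[0,0,0.1],[0,0,0],0.3],
  [[0,0,0.3],[0,0,0],0.3],
  [[0,0,0.5],[0,0,0],0.3],
  [[0,0,0.7],[0,0,0],0.3],
  [[0,0,0.9],[0,0,0],0.3],
])

```text
clock: 80.2
tcp_pos: [0.5755, -0.0219, 0.1096]
tcp_rot: [0.993, -0.115, -0.0, -0.0]
contact_force: [-0.1, 0.2, 0.2]
opening: 0.302
finger_force: 0.0
```

Emit:
arm_command([
  [[-0.08,-0.05,0.12],[0,0,0.06],0.5],
  [[-0.15,-0.1,0.25],[0,0,0.12],0.5],
  [[-0.22,-0.15,0.37],[0,0,0.19],0.5],
  [[-0.3,-0.2,0.5],[0,0,0.25],0.5],
  [[-0.38,-0.25,0.62],[0,0,0.31],0.5],
  [[-0.45,-0.3,0.75],[0,0,0.37],0.5],
  [[-0.52,-0.35,0.87],[0,0,0.43],0.5],
  [[-0.6,-0.4,1],[0,0,0.5],0.5],
])

```text
clock: 81.0
tcp_pos: [0.5152, -0.0621, 0.2092]
tcp_rot: [0.966, 0.259, 0.0, -0.0]
contact_force: [0.1, 0.0, 0.8]
opening: 0.5
finger_force: 0.0
```

Emit:
arm_command([
  [[0,-0.08,0],[0,0,0.06],0.5],
  [[0,-0.15,0],[0,0,0.12],0.5],
  [[0,-0.22,0],[0,0,0.19],0.5],
  [[0,-0.3,0],[0,0,0.25],0.5],
  [[0,-0.38,0],[0,0,0.31],0.5],
  [[0,-0.45,0],[0,0,0.37],0.5],
  [[0,-0.5,0],[0,0,0.45],0.5],
  [[0,-0.5,0],[0,0,0.5],0.5],
])

```text
clock: 81.8
tcp_pos: [0.5155, -0.1124, 0.2087]
tcp_rot: [0.804, 0.595, 0.0, 0.0]
contact_force: [-0.1, -0.1, -1.0]
opening: 0.498
finger_force: 0.0
```

Run:
```python
from meas import *
s=state(); m=camera_model("wrist"); w=cv2.cvtColor(read_camera("wrist"),cv2.COLOR_RGB2BGR); cv2.imwrite("pics/f1.png",w)
h,S,v=cv2.split(cv2.cvtColor(w,cv2.COLOR_BGR2HSV))
red=(((h<8)|(h>172))&(S>150)&(v>60)).astype(np.uint8)
n,l,st,c=cv2.connectedComponentsWithStats(red)
for i in range(1,n):
    if st[i,4]>40: print("red",st[i],c[i],rect(m,l==i,.056))
ol=((h>20)&(h<32)&(S>110)&(v>60)); n,l,st,c=cv2.connectedComponentsWithStats(ol.astype(np.uint8))
for i in range(1,n):
    if st[i,4]>400: print("olive",st[i],rect(m,l==i,.008))
g=((S<45)&(v>60)).astype(np.uint8); n,l,st,c=cv2.connectedComponentsWithStats(g)
for i in range(1,n):
    if st[i,4]>1500: print("grey",st[i],rect(m,l==i,.04))
sd=cv2.cvtColor(read_camera("side"),cv2.COLOR_RGB2BGR); tp=cv2.cvtColor(read_camera("top"),cv2.COLOR_RGB2BGR); cv2.imwrite("pics/f_side.png",sd); cv2.imwrite("pics/f_top.png",tp)
cv2.imwrite("pics/v14.png",np.hstack([cv2.resize(w[20:420,230:470],(360,600)),cv2.resize(sd[150:410,130:320],(438,600),interpolation=cv2.INTER_CUBIC)]))
```

```text
t 81.8 tcp [ 0.5155 -0.1124  0.2087] rv [2.525 1.869 0.   ] yaw_y -17.0 op 0.498 F [-0.1 -0.1 -1. ] ff 0.0
red [344  91  27  12 277] [357.09025271  96.73646209] (array([ 0.57500674, -0.02205854]), array([0.00810702, 0.02144017]), 77.33329010009766)
red [290 410  34  16 273] [309.91941392 418.56410256] (array([ 0.43891211, -0.31980432]), array([0.03234735, 0.02177349]), 7.94974422454834)
grey [  324    63    83   288 11308] (array([ 0.54971304, -0.13050989]), array([0.27996023, 0.06394932]), 81.96543884277344)
```

View pics/v14.png

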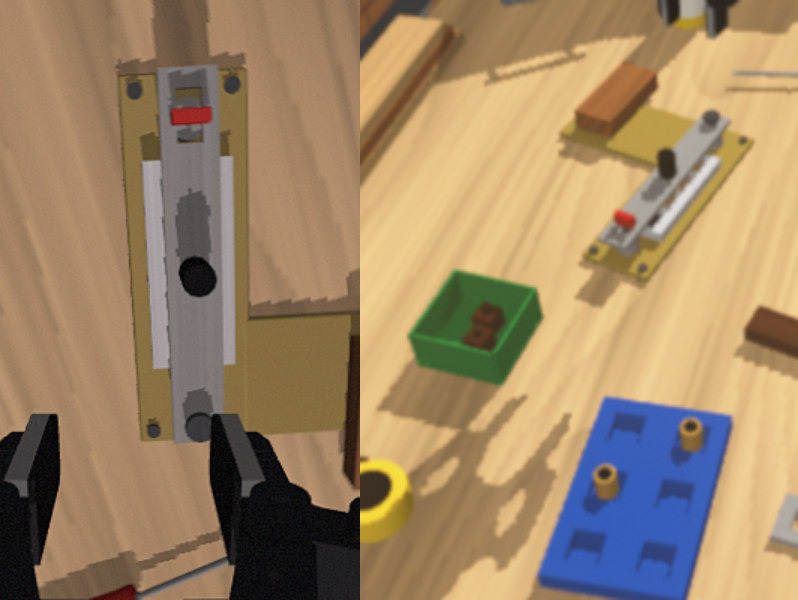

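```bash
python3 -c "
from rig import arm
print(arm.close_job())"
```

```text
the job is handed in; nothing more can be done
None
```

Job handed in at about 82 s: both walnut pieces are in the green bin, all three maple blanks are in nests 0 to 2, and the strap lies flat over the red-headed bolt. The wing head is locked square across it, measured at about 89° of turn. Both sleeves are still in the tray, and nothing else on the bench was handled.

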